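# Stir the sample beads, then hold the paddle in the reader slot

### The job

Take the orange-handled sampling paddle out of its grey holder and, with the tip of its blade down among the beads, stir the beads in the beaker for three full rounds so that they are well moved about, keeping them all in the beaker. Then pass the blade straight down through the slot in the blue plate on top of the white reader until the slot's mouth lies within the blade's black depth band, without forcing it, and keep holding it there: finish with the paddle still in the gripper, upright and still, and leave the other things on the bench alone.

Things in the scene. Friction and masses are not known exactly. Their poses are not given: they have to be found in the camera images.
- paddle_grip (a point): Sampling paddle (loose, rigid plastic, about 60 g), 165 mm long, starts upright in the holder, handle up. This point: centre of the orange handle's grip zone, 130 above the lower end, 35 below the top. z up along the handle, x across its wide side, y across its thin side. Handle 24 (x) by 14 (y), flat faces, from 81 to 165 above the lower end: pinch it across the 14, along y.
- paddle_tip (a point): Lower end of the paddle, on its centre line, 130 below paddle_grip, same axes. Upward from here: white flat blade 24 (x) by 6 (y) with half-round nose, 0 to 75; black depth band round the blade from 30 to 45; orange flange 34 (x) by 24 (y), 75 to 81; then the handle.
- holder_mouth (a point): Grey paddle holder, fixed, 90 high, top plate 70 x 70, dark foot 90 x 85. This point: centre of its slot (27 along x, 9 along y) at the top face, z up, yaw within 35 degrees. The blade hangs in it, flange resting on top; it comes out straight up, free after 75 mm of lift. Holder, beaker and reader swap places from start to start.
- beaker_floor (a point): Clear round beaker with blue rim, fixed, on a black rubber base 120 in diameter. Outer diameter 110, inner 100; rim 60 above the inner floor. This point: centre of the inner floor, 12 above the bench; z up. Six beads lie on the floor in a ring of radius 37 near the wall; the middle is free.
- slot (a point): Slot in the blue plate (60 x 50) on top of the white reader. This point: centre of the slot's mouth, in the plate's upper face, 110 above the bench, z up. Slot 26 along x, 8 along y (2 more than the blade each way), chamfered 2 mm; plate 10 thick, open cavity below, 95 deep from the mouth. The blade enters straight down, wide side along x, either way round.
- bead0_center (a point): Centre of a blue ceramic bead, 20 in diameter, 11 g, loose on the beaker's floor.
- bead1_center (a point): Centre of a blue ceramic bead, 20 in diameter, 11 g, loose on the beaker's floor.
- bead2_center (a point): Centre of a blue ceramic bead, 20 in diameter, 11 g, loose on the beaker's floor.
- bead3_center (a point): Centre of a white ceramic bead, 20 in diameter, 11 g, loose on the beaker's floor.
- bead4_center (a point): Centre of a white ceramic bead, 20 in diameter, 11 g, loose on the beaker's floor.
- bead5_center (a point): Centre of a white ceramic bead, 20 in diameter, 11 g, loose on the beaker's floor.
- jar: Bystander, loose, leave alone: white sample jar with green cap, 48 diameter, 65 tall, usually nearer the robot than the three stations. Origin: centre of underside.
- amber_bottle: Bystander, loose, leave alone: amber bottle, 44 diameter, 90 tall, usually nearer the robot than the stations. Origin: centre of underside.
- wash_bottle: Bystander, loose, leave alone: white bottle with blue cap, 64 diameter, 150 tall, beyond the stations. Origin: centre of underside.
- tip_box: Bystander, loose, leave alone: blue pipette-tip box with clear lid, 80 x 110 x 65, beyond the stations. Origin: centre of underside.
- tube_rack: Bystander, loose, leave alone: purple tube rack, 70 x 120 x 40 (white tube caps up to 48), beyond the stations. Origin: centre of underside.
- paddle: The paddle as a whole; its origin is the same point as paddle_tip (lower end of the blade).
- reader: The white bench-top reader box, 120 (x) by 150 (y), fixed, yaw within 35 degrees; origin on the bench, 110 straight below the slot point, same axes.
There are look-alikes about, which are no part of the job. Leave any red or yellow look-alike of the part that bears beaker_floor alone.

How it is judged:
On the way, in this order (a step that is already met when the one before it is completed fails the run):
1. the paddle is in the gripper and lifted clear of its holder (contact force between the fingers and paddle above 0.5 N and z of paddle_tip in the frame of holder_mouth above 0.004 m), for 0.1 s.
2. stirring (blade tip within 15 mm of the beaker's floor): the tip passes one end of the beaker (step 1 of 9, two rounds in all) (x of paddle_tip in the frame of beaker_floor above 0.009 m and z of paddle_tip in the frame of beaker_floor below 0.015 m and horizontal distance between paddle_tip and beaker_floor below 0.05 m and contact force between the fingers and paddle above 0.5 N), for 0.02 s.
3. stirring (blade tip within 15 mm of the beaker's floor): the tip passes round the side, off the centre (step 2 of 9, two rounds in all) (x of paddle_tip in the frame of beaker_floor between -0.008 and 0.008 m and (y of paddle_tip in the frame of beaker_floor above 0.008 m or y of paddle_tip in the frame of beaker_floor below -0.008 m) and z of paddle_tip in the frame of beaker_floor below 0.015 m and horizontal distance between paddle_tip and beaker_floor below 0.05 m and contact force between the fingers and paddle above 0.5 N), for 0.02 s.
4. stirring (blade tip within 15 mm of the beaker's floor): the tip passes the opposite end (step 3 of 9, two rounds in all) (x of paddle_tip in the frame of beaker_floor below -0.009 m and z of paddle_tip in the frame of beaker_floor below 0.015 m and horizontal distance between paddle_tip and beaker_floor below 0.05 m and contact force between the fingers and paddle above 0.5 N), for 0.02 s.
5. stirring (blade tip within 15 mm of the beaker's floor): the tip passes round the side, off the centre (step 4 of 9, two rounds in all) (all of step 3), for 0.02 s.
6. stirring (blade tip within 15 mm of the beaker's floor): the tip passes one end of the beaker (step 5 of 9, two rounds in all) (all of step 2), for 0.02 s.
7. stirring (blade tip within 15 mm of the beaker's floor): the tip passes round the side, off the centre (step 6 of 9, two rounds in all) (all of step 5), for 0.02 s.
8. stirring (blade tip within 15 mm of the beaker's floor): the tip passes the opposite end (step 7 of 9, two rounds in all) (all of step 4), for 0.02 s.
9. stirring (blade tip within 15 mm of the beaker's floor): the tip passes round the side, off the centre (step 8 of 9, two rounds in all) (all of step 7), for 0.02 s.
10. stirring (blade tip within 15 mm of the beaker's floor): the tip passes one end of the beaker (step 9 of 9, two rounds in all) (all of step 6), for 0.02 s.
At the end, for the whole second after the job is handed in: Paddle in the gripper, still, within 7 degrees of upright, blade through the slot, tip 28 to 47 mm below its mouth (it would hang deeper if let go), under 12 N on the reader; all beads in the beaker, at least three over 10 mm from their starts (contact force between the fingers and paddle above 0.5 N and z of paddle_tip in the frame of slot between -0.047 and -0.028 m and horizontal distance between paddle_tip and slot below 0.006 m and angle between paddle_tip's own z axis and vertical below 0.12 rad and linear speed of paddle below 0.02 m/s and contact force between paddle and reader below 12 N and (distance of each of bead0_center, bead1_center, bead2_center from where it was at the start of the episode above 0.01 m or distance of each of bead0_center, bead1_center, bead3_center from where it was at the start of the episode above 0.01 m or distance of each of bead0_center, bead1_center, bead4_center from where it was at the start of the episode above 0.01 m or distance of each of bead0_center, bead1_center, bead5_center from where it was at the start of the episode above 0.01 m or distance of each of bead0_center, bead2_center, bead3_center from where it was at the start of the episode above 0.01 m or distance of each of bead0_center, bead2_center, bead4_center from where it was at the start of the episode above 0.01 m or distance of each of bead0_center, bead2_center, bead5_center from where it was at the start of the episode above 0.01 m or distance of each of bead0_center, bead3_center, bead4_center from where it was at the start of the episode above 0.01 m or distance of each of bead0_center, bead3_center, bead5_center from where it was at the start of the episode above 0.01 m or distance of each of bead0_center, bead4_center, bead5_center from where it was at the start of the episode above 0.01 m or distance of each of bead1_center, bead2_center, bead3_center from where it was at the start of the episode above 0.01 m or distance of each of bead1_center, bead2_center, bead4_center from where it was at the start of the episode above 0.01 m or distance of each of bead1_center, bead2_center, bead5_center from where it was at the start of the episode above 0.01 m or distance of each of bead1_center, bead3_center, bead4_center from where it was at the start of the episode above 0.01 m or distance of each of bead1_center, bead3_center, bead5_center from where it was at the start of the episode above 0.01 m or distance of each of bead1_center, bead4_center, bead5_center from where it was at the start of the episode above 0.01 m or distance of each of bead2_center, bead3_center, bead4_center from where it was at the start of the episode above 0.01 m or distance of each of bead2_center, bead3_center, bead5_center from where it was at the start of the episode above 0.01 m or distance of each of bead2_center, bead4_center, bead5_center from where it was at the start of the episode above 0.01 m or distance of each of bead3_center, bead4_center, bead5_center from where it was at the start of the episode above 0.01 m) and horizontal distance between each of bead0_center, bead1_center, bead2_center, bead3_center, bead4_center, bead5_center and beaker_floor below 0.05 m and z of each of bead0_center, bead1_center, bead2_center, bead3_center, bead4_center, bead5_center in the frame of beaker_floor below 0.05 m); the arm keeps its last pose, push and grip.
It fails at once if a bead leaves the beaker (not (horizontal distance between bead0_center and beaker_floor below 0.05 m) or not (z of bead0_center in the frame of beaker_floor below 0.05 m) or not (horizontal distance between bead1_center and beaker_floor below 0.05 m) or not (z of bead1_center in the frame of beaker_floor below 0.05 m) or not (horizontal distance between bead2_center and beaker_floor below 0.05 m) or not (z of bead2_center in the frame of beaker_floor below 0.05 m) or not (horizontal distance between bead3_center and beaker_floor below 0.05 m) or not (z of bead3_center in the frame of beaker_floor below 0.05 m) or not (horizontal distance between bead4_center and beaker_floor below 0.05 m) or not (z of bead4_center in the frame of beaker_floor below 0.05 m) or not (horizontal distance between bead5_center and beaker_floor below 0.05 m) or not (z of bead5_center in the frame of beaker_floor below 0.05 m)).
It fails at once if another thing on the bench (jar, bottles, tip box, tube rack) is moved more than 25 mm (distance of any of jar, amber_bottle, wash_bottle, tip_box, tube_rack from where it was at the start of the episode above 0.025 m).
It fails at once if the paddle is forced against the reader with more than 40 N (contact force between paddle and reader above 40 N).
It also fails if it takes over 72 s, if anything falls off the work surface, if the arm or the gripper's body presses on something with over 40 N, if the wrist force passes 120 N, or if a joint passes its speed limit or range.

### The arm

A 7-joint arm with a two-finger parallel gripper is mounted at the origin on the work surface. World frame = base frame: x ahead of the robot, y to its left, z up, the work surface at z = 0. Lengths are in m, angles in rad, forces in N, time in s.
With the tool pointing down it reaches from about 0.35 to 0.9 m from the base axis. Payload 8.1 kg.
Tool frame: the origin (TCP) lies midway between the tips of the shut fingers; the grasp point (between the pads) lies 19 mm behind it; x points along the fingers, z is the direction in which the jaws open and shut, and the axes are right-handed (so a half turn about x gives the same grasp; the last joint's range is limited). The gripper opens to 92 mm and grips with 3 to 60 N. Pads are 19 mm wide; open, the fingers measure 130 mm over their backs; the gripper's body (75 mm by 190 mm) begins 47 mm behind the grasp point.
Start: joints at [-1.325, 0.434, 0.025, 1.573, -0.012, 1.134, -0.075], TCP at [0.214, 0.587, 0.227] pointing down, gripper open.
Joint ranges: [-2.62, 2.62], [-0.44, 2.09], [-1.27, 1.32], [0.08, 2.57], [-1.32, 4.46], [0.12, 2], [-2.74, 2.74]. Speed limits (rad/s): [2.22, 2.22, 3.01, 3.01, 3.14, 3.14, 3.14].

### API

Orientations are given as a rotation vector (axis times angle).
In Python, from cell import arm gives the robot as it stands. The module is installed in compiled form; this text tells all that it offers.
- The arm moves only by the tool move_arm, never from a script. Its argument "steps" is text: rows parted by semicolons, each of 5 numbers parted by spaces: the shift along the tool's x, y, z in m, then the turn about the tool's x in rad, then the closure in counts, from 0 (fully open) to 255 (shut). A call has 1 to 10 rows; each row is the pose to reach, as a shift and turn from the pose commanded when the call began, along the tool's axes at that moment; what a row does not reach only later rows make up. A row lasts 1/12 s, in which the tool goes at most 41.7 mm and 7.16 degrees, less where a joint would pass 70% of its speed; a pose out of reach is approached as far as the arm can. A call with a gripper value outside its range is refused whole. The fingers move at their own pace and stop on an object; "squeeze" is the grip in N (left out, the last holds). Time passes only in rows, so rows that repeat a pose let the fingers close. It gives the time, the measured TCP pose, the force and the opening at its end, in the units of the state.
- arm.observe(): the state, without advancing time (a new reading comes with each control period).
- arm.get_image(name): name is "scene" or "top" or "wrist"; returns a dict with "img" (384x512x3 uint8, blue, green, red), "z_map" (384x512 float32, m along the optical axis (not along the pixel's ray), 0 where there is no reading), "vfov" (degrees; the focal length in pixels is half the picture's height over the tangent of half this angle, whatever the lens; pixels are square), "cx", "cy" (the principal point, pixels), "k1" (the pictures are not rectified: a ray, as slopes to the right and down, at radius r is drawn at 1 + k1 r^2 times it, then the intrinsics apply), "extrinsics" (4x4, takes a point from camera to world coordinates). Camera axes: x right, y up, looking along -z (the intrinsics and any distortion apply to the point x, -y, -z); pixel columns grow to the right and rows downward; lengths in m; the calibration is good to about 2 mm. A picture is of the moment at which its call begins.
- arm.sign_off(): hands the job in, once; it reports no verdict.
The state is a dict: "clock": time; "joints": joint angles; "dq": joint speeds; "joint_efforts": joint torques, N m; "position": TCP position; "ee_rot": TCP orientation; "force": force on the tool from outside, world axes, zero at the start; "ft_torque": the same for the moment, N m; "width": opening from 0.0 (shut) to 1.0 (fully open).
Only numpy, scipy, OpenCV 4.12 (cv2) and the standard library are available. Lean on these libraries where they do the work, as an engineer would, in place of code of your own. Each camera call takes 0.05 s, during which the arm holds its last target.

## Working session

There is one attempt and no reset: what is moved stays moved. The work goes in short steps, Python scripts to look and compute and a tool call to move; the robot and the scene stay as the last step left them, time stands still between calls to the robot, and variables do not carry over. Pictures are saved under pics/ and viewed, and the job is handed in when it is done.

Besides the shell and the picture viewer there is one more tool, called after "Call:" by a JSON object that holds its "fn" and its "kwargs", one argument or row to a line. move_arm: Moves the arm, as the interface text tells. Its arguments: {"type":"object","properties":{"steps":{"type":"string"},"squeeze":{"type":"number"}},"required":["steps"]}

```bash
mkdir -p pics
cat > h.py <<'E'
import numpy as np,cv2
from cell import arm
from scipy.spatial.transform import Rotation as R
def grab(n,tag):
    d=arm.get_image(n); cv2.imwrite(f'pics/{tag}.png',d['img']); np.savez(f'pics/{tag}.npz',**d); return d
def load(tag): return dict(np.load(f'pics/{tag}.npz'))
def f(d): return d['img'].shape[0]/2/np.tan(np.radians(float(d['vfov']))/2)
def ray(d,u,v):
    F=f(d);K=np.array([[F,0,float(d['cx'])],[0,F,float(d['cy'])],[0,0,1.]])
    x=(u-K[0,2])/F;y=(v-K[1,2])/F;xd,yd=x,y;k=float(d['k1'])
    for _ in range(30):
        s=1+k*(x*x+y*y);x,y=xd/s,yd/s
    T=np.array(d['extrinsics']);return T[:3,3],T[:3,:3]@np.array([x,-y,-1.])
def onz(d,u,v,z):
    o,r=ray(d,u,v);return o+r*(z-o[2])/r[2]
def dep(d,u,v):
    o,r=ray(d,u,v);return o+r*float(d['z_map'][int(round(v)),int(round(u))])
def proj(d,p):
    T=np.array(d['extrinsics']);c=T[:3,:3].T@(np.asarray(p)-T[:3,3]);x=c[0]/-c[2];y=-c[1]/-c[2]
    s=1+float(d['k1'])*(x*x+y*y);return float(d['cx'])+f(d)*x*s,float(d['cy'])+f(d)*y*s
def crop(d,tag,u0,v0,u1,v1,s):
    cv2.imwrite(f'pics/{tag}.png',cv2.resize(d['img'][v0:v1,u0:u1],None,fx=s,fy=s,interpolation=cv2.INTER_CUBIC))
E
python3 - <<'E'
from h import *
np.set_printoptions(precision=4,suppress=True)
s=arm.observe();print({k:np.round(v,4) for k,v in s.items()});print(R.from_rotvec(s['ee_rot']).as_matrix())
for n in['scene','top','wrist']:
    d=grab(n,n+'0');print(n,d['vfov'],d['cx'],d['cy'],d['k1'],d['extrinsics'])
E
```

```text
{'clock': np.float64(0.0), 'joints': array([-1.3246,  0.4352,  0.025 ,  1.5741, -0.0116,  1.134 , -0.0751]), 'dq': array([-0.0002,  0.0005, -0.0006,  0.0014, -0.0005, -0.0014, -0.0003]), 'joint_efforts': array([ -0.0004, -66.7835,   0.9854, -31.4463,  -0.0604,   0.0428,
         0.0002]), 'position': array([0.2135, 0.5869, 0.226 ]), 'ee_rot': array([-0.9494,  1.3555,  0.9478]), 'force': array([-0.4943, -0.7328, -0.2331]), 'ft_torque': array([-0.0005, -0.0324,  0.0057]), 'width': np.float64(1.0006)}
[[-0.0004 -0.9398  0.3418]
 [-0.0015  0.3418  0.9398]
 [-1.     -0.0001 -0.0015]]
scene 54.59858994542718 257.7555208547274 185.40700735460783 -0.04315464894273566 [[ 0.5527 -0.4421  0.7064  1.1662]
 [ 0.8333  0.3041 -0.4616 -0.4369]
 [-0.0108  0.8438  0.5365  0.6263]
 [ 0.      0.      0.      1.    ]]
top 48.14011632339367 254.5877019225171 188.82446263040123 -0.019537866730077524 [[ 0.0041  0.9947 -0.1028  0.3735]
 [-1.      0.0037 -0.0042  0.0025]
 [-0.0038  0.1028  0.9947  1.1799]
 [ 0.      0.      0.      1.    ]]
wrist 61.04297970537137 253.68708319699883 188.8687925834722 -0.048578199602258385 [[ 0.3424 -0.9064 -0.2474  0.1491]
 [ 0.9396  0.3302  0.0906  0.6119]
 [-0.0004 -0.2635  0.9647  0.3842]
 [ 0.      0.      0.      1.    ]]
```

View pics/scene0.png

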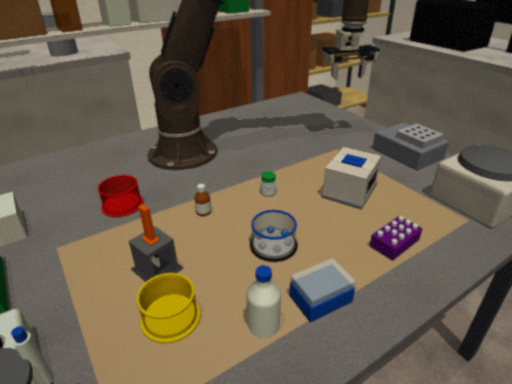

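View pics/top0.png

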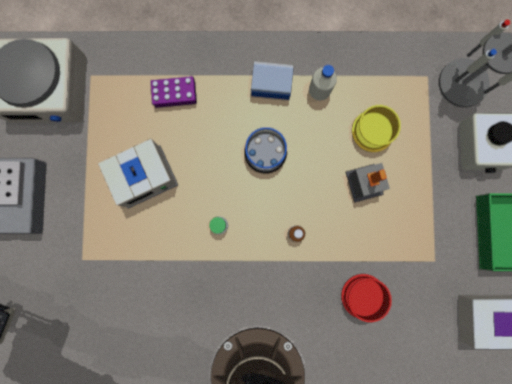

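Top view candidates:
- **Beaker:** the clear one with the blue rim is at (266,150). The look-alikes are red at (366,298) and yellow at (376,128), and I'll leave both alone.
- **Holder and paddle:** grey holder with the orange paddle at (370,180), the only one.
- **Reader:** white box with the blue plate at (135,172). The grey box at (15,195) and the white devices at (490,140) and (490,325) are not it.

Next I'll check these in close crops.

Run:
```python
from h import *
d=load('top0')
a=d['img']
s=lambda u,v:cv2.resize(a[v-30:v+30,u-32:u+33],(390,360),interpolation=cv2.INTER_CUBIC)
t=np.hstack([s(370,180),s(135,172)]);cv2.imwrite('pics/c1.png',t)
d2=load('scene0');b=d2['img']
q=lambda u,v:cv2.resize(b[v-45:v+45,u-49:u+49],(390,360),interpolation=cv2.INTER_CUBIC)
cv2.imwrite('pics/c2.png',np.hstack([q(152,240),q(353,175)]))
cv2.imwrite('pics/c3.png',np.hstack([s(266,150),q(273,237)]))
```

```text
(no output)
```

View pics/c1.png

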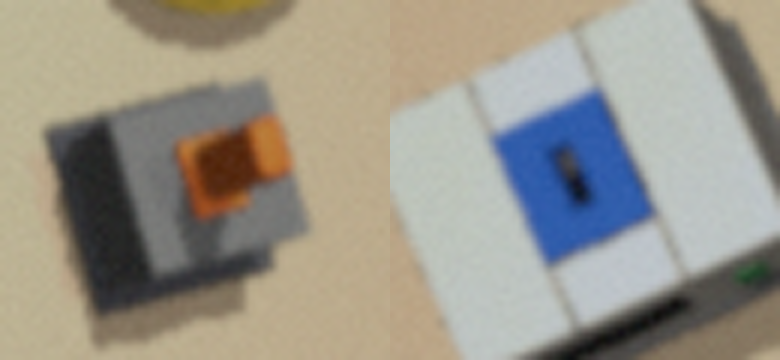

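View pics/c2.png

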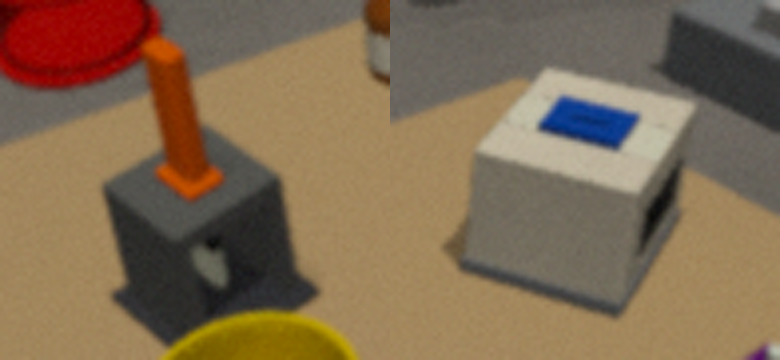

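View pics/c3.png

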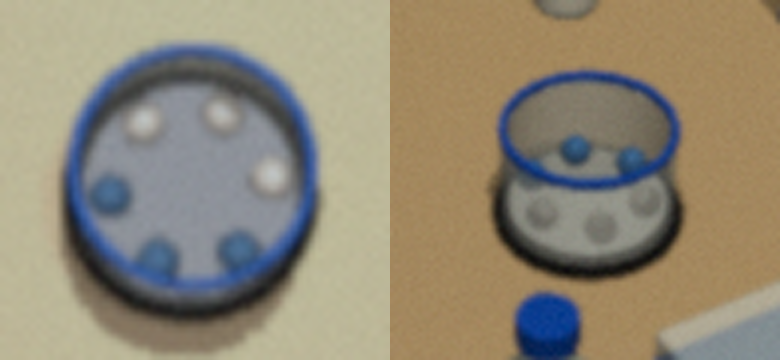

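Run:
```python
from h import *
np.set_printoptions(precision=4,suppress=True)
d=load('top0');d2=load('scene0')
def c1(x,y,u,v):return (x/6-0.5+0.5/6+u-32,y/6-.5+.5/6+v-30)
def c2(x,y,u,v):
    return (x*98/390-.5+u-49,y*.25-.5+v-45)
H=np.array([onz(d,*c1(x,y,370,180),.09)for x,y in[(108,125),(265,78),(310,232),(155,278)]])
print('holder',H[:,:2],H.mean(0),np.linalg.norm(H-np.roll(H,1,0),axis=1));e=H[3]-H[0]+H[2]-H[1];print('yaw',np.degrees(np.arctan2(e[1],e[0])))
H=np.array([onz(d2,*c2(x,y,152,240),.09)for x,y in[(108,187),(205,127),(280,180),(182,238)]])
print('holder scene',H[:,:2],H.mean(0),np.linalg.norm(H-np.roll(H,1,0),axis=1))
e=H[1]-H[0]+H[2]-H[3];print('yaw',np.degrees(np.arctan2(e[1],e[0])))
P=np.array([onz(d,*c1(x-390,y,135,172),.11)for x,y in[(495,137),(598,90),(652,212),(552,265)]])
print('plate',P[:,:2],P.mean(0),np.linalg.norm(P-np.roll(P,1,0),axis=1));e=P[3]-P[0]+P[2]-P[1];print('yaw',np.degrees(np.arctan2(e[1],e[0])))
print('slot px',onz(d,*c1(572-390,177,135,172),.11))
P=np.array([onz(d2,*c2(x-390,y,353,175),.11)for x,y in[(540,124),(558,97),(640,112),(620,147)]])
print('plate sc',P[:,:2],P.mean(0),np.linalg.norm(P-np.roll(P,1,0),axis=1))
B=[onz(d,*c1(x,y,266,150),.072)for x,y in[(68,165),(318,165),(193,44),(193,288)]];print('rim',np.array(B),np.mean(B,0))
B=[onz(d2,*c2(x-390,y,273,237),.072)for x,y in[(500,130),(681,130),(590,72),(590,187)]];print('rim sc',np.array(B),np.mean(B,0))
# handle top
print('handle top',onz(d,*c1(268,146,370,180),.174))
for (u,v) in [(218,226),(297,234),(323,82),(272,80),(173,92),(376,120)]: print((u,v),dep(d,u,v))
print('zmap top',dep(d,*c1(130,180,370,180)),dep(d,*c1(510-390,150,135,172)))
```

```text
holder [[ 0.5345 -0.2514]
 [ 0.555  -0.3191]
 [ 0.4889 -0.3365]
 [ 0.469  -0.2701]] [ 0.5118 -0.2943  0.09  ] [0.0681 0.0708 0.0684 0.0694]
yaw -164.68565763053573
holder scene [[ 0.491  -0.3338]
 [ 0.4707 -0.2701]
 [ 0.539  -0.2521]
 [ 0.5534 -0.3136]] [ 0.5135 -0.2924  0.09  ] [0.0656 0.0668 0.0707 0.0632]
yaw 105.50260986267125
plate [[0.5448 0.3469]
 [0.5649 0.304 ]
 [0.5132 0.2796]
 [0.4907 0.3209]] [0.5284 0.3128 0.11  ] [0.06   0.0474 0.0572 0.0471]
yaw -154.54842575537504
slot px [0.5279 0.3137 0.11  ]
plate sc [[0.5112 0.2797]
 [0.4884 0.3205]
 [0.5396 0.3533]
 [0.5676 0.3024]] [0.5267 0.314  0.11  ] [0.0608 0.0467 0.0608 0.0581]
rim [[ 0.5978  0.0329  0.072 ]
 [ 0.5981 -0.0762  0.072 ]
 [ 0.6519 -0.0216  0.072 ]
 [ 0.5437 -0.0217  0.072 ]] [ 0.5979 -0.0217  0.072 ]
rim sc [[ 0.5706 -0.068   0.072 ]
 [ 0.6319  0.0216  0.072 ]
 [ 0.5535  0.0107  0.072 ]
 [ 0.6433 -0.0536  0.072 ]] [ 0.5998 -0.0223  0.072 ]
handle top [ 0.514  -0.2948  0.174 ]
(218, 226) [0.3917 0.1015 0.0632]
(297, 234) [ 0.372  -0.1001  0.0934]
(323, 82) [ 0.7592 -0.1671  0.1144]
(272, 80) [ 0.7822 -0.0384  0.0648]
(173, 92) [0.7559 0.231  0.0427]
(376, 120) [ 0.6877 -0.3293  0.0125]
zmap top [ 0.5109 -0.2605  0.0893] [0.5392 0.3402 0.1104]
```

```bash
cat >> h.py <<'E'
def go(p,az,comm=None):
    "tool-frame shift & turn to world p, tool z azimuth az deg"
    s=arm.observe();M=R.from_rotvec(s['ee_rot']).as_matrix();a=np.degrees(np.arctan2(M[1,2],M[0,2]))
    t=(a-az+180)%360-180
    print('pos',np.round(s['position'],4),'az',round(a,2),'F',np.round(s['force'],2),'w',round(float(s['width']),3),'t',round(float(s['clock']),2))
    print('shift',np.round(M.T@(np.array(p)-s['position']),4),'turn',round(np.radians(t),4))
E
python3 -c "
from h import *
go([.528,.313,.226],-64.5)"
```

```text
pos [0.2135 0.587  0.2262] az 70.01 F [ 0.14 -0.37  0.17] w 1.0 t 0.15
shift [ 0.0004 -0.3892 -0.15  ] turn 2.3477
```

Call:
{"fn": "move_arm", "kwargs": {
  "steps": "0 -0.039 -0.015 0.12 0;0 -0.078 -0.03 0.24 0;0 -0.117 -0.045 0.36 0;0 -0.156 -0.06 0.48 0;0 -0.195 -0.075 0.6 0;0 -0.234 -0.09 0.72 0;0 -0.273 -0.105 0.84 0;0 -0.312 -0.12 0.96 0;0 -0.351 -0.135 1.08 0;0 -0.389 -0.15 1.2 0"
}}

```text
clock: 0.98
position: [0.5289, 0.312, 0.2267]
ee_rot: [-0.013, 1.571, 0.013]
force: [0.9, 0.4, 0.5]
width: 1.0
```

Call:
{"fn": "move_arm", "kwargs": {
  "steps": "0 0 0 0.12 0;0 0 0 0.24 0;0 0 0 0.36 0;0 0 0 0.48 0;0 0 0 0.6 0;0 0 0 0.72 0;0 0 0 0.84 0;0 0 0 0.96 0;0 0 0 1.08 0;0 0 0 1.15 0"
}}

```text
clock: 1.82
position: [0.5275, 0.3136, 0.2264]
ee_rot: [0.882, 1.385, -0.883]
force: [0.1, 1.2, -1.0]
width: 1.0
```

```bash
python3 -c "
from h import *
d=grab('wrist','w1');go([.528,.313,.226],-64.5)
print(d['extrinsics'])"
```

```text
pos [0.5274 0.3137 0.2263] az -65.14 F [ 0.16  1.2  -0.02] w 1.002 t 1.87
shift [0.0003 0.0002 0.0009] turn -0.0112
[[ 0.42201167  0.87420109  0.24016371  0.59409839]
 [-0.90658972  0.40725919  0.1106121   0.34420223]
 [-0.00111166 -0.26440955  0.96440985  0.38458238]
 [ 0.          0.          0.          1.        ]]
```

View pics/w1.png

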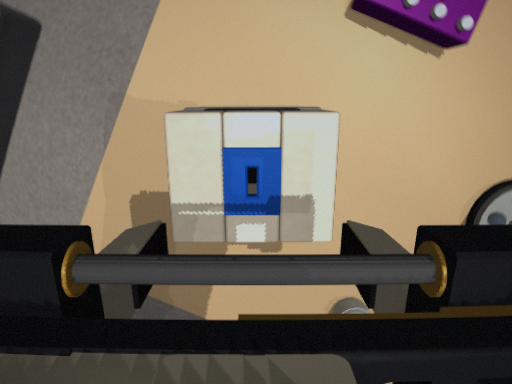

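```bash
python3 -c "
from h import *
d=load('w1');crop(d,'w1c',205,130,300,230,6)"
```

```text
(no output)
```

View pics/w1c.png

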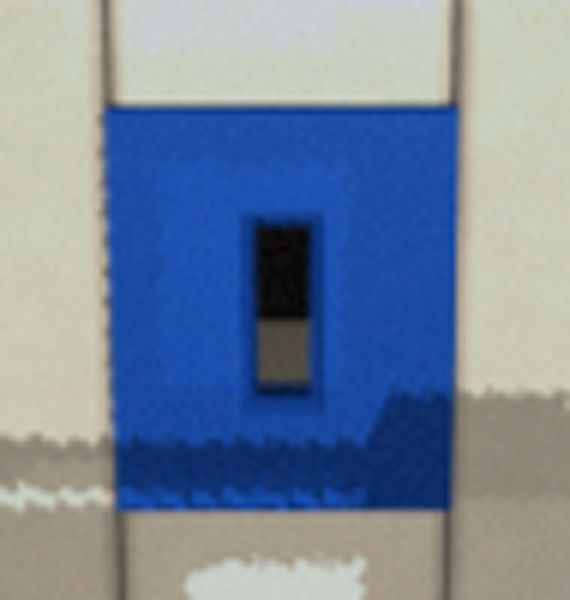

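Run:
```python
from h import *
d=load('w1')
c=lambda x,y:((x+.5)/6-.5+205,(y+.5)/6-.5+130)
P=np.array([onz(d,*c(*p),.11) for p in[(106,107),(458,107),(450,509),(117,509)]]);print(P,P.mean(0),np.linalg.norm(P-np.roll(P,1,0),axis=1))
e=P[0]-P[3]+P[1]-P[2];print(np.degrees(np.arctan2(e[1],e[0])))
e=P[1]-P[0]+P[2]-P[3];print(np.degrees(np.arctan2(e[1],e[0])))
print(onz(d,*c(284,309),.11))
a,b=onz(d,*c(284,213),.11),onz(d,*c(284,405),.11);print(a-b,np.degrees(np.arctan2(*(a-b)[[1,0]])))
print(dep(d,*c(180,200)))
go([.5126,-.2934,.29],-74.6)
```

```text
[[0.54745158 0.3521566  0.11      ]
 [0.56839406 0.30717583 0.11      ]
 [0.51402707 0.2817317  0.11      ]
 [0.49306638 0.32670811 0.11      ]] [0.53073477 0.31694306 0.11      ] [0.06004478 0.0496171  0.06002644 0.04962084]
25.078124070582977
-65.02331690383994
[0.53142755 0.31706223 0.11      ]
[0.02598423 0.01205046 0.        ] 24.880008464894566
[0.53980515 0.33726726 0.11054249]
pos [0.5274 0.3137 0.2263] az -65.14 F [ 0.16  1.2  -0.02] w 1.002 t 1.87
shift [-0.0634 -0.2687  0.5447] turn 0.1651
```

Call:
{"fn": "move_arm", "kwargs": {
  "steps": "-0.007 -0.027 0.028 0.016 0;-0.014 -0.04 0.066 0.033 0;-0.02 -0.056 0.105 0.05 0;-0.026 -0.072 0.144 0.066 0;-0.032 -0.089 0.182 0.083 0;-0.038 -0.107 0.22 0.1 0;-0.044 -0.125 0.258 0.115 0;-0.05 -0.145 0.295 0.13 0;-0.056 -0.163 0.332 0.15 0;-0.063 -0.181 0.37 0.165 0"
}}

```text
clock: 2.7
position: [0.522, -0.0947, 0.2891]
ee_rot: [1.002, 1.329, -1.001]
force: [1.5, 0.2, 0.9]
width: 1.0
```

```bash
python3 -c "
from h import *
go([.5126,-.2934,.29],-74.6)"
```

```text
pos [ 0.522  -0.0947  0.2891] az -74.0 F [1.5  0.21 0.91] w 1.0 t 2.7
shift [-0.001  -0.0638  0.1885] turn 0.0104
```

Call:
{"fn": "move_arm", "kwargs": {
  "steps": "0 -0.017 0.035 0 0;0 -0.035 0.07 0 0;0 -0.053 0.105 0 0;0 -0.07 0.14 0 0;0 -0.087 0.175 0 0;0 -0.087 0.175 0 0;0 -0.087 0.175 0 0"
}}

```text
clock: 3.28
position: [0.4854, -0.2879, 0.2889]
ee_rot: [1.005, 1.326, -1.006]
force: [1.7, 0.8, -0.2]
width: 1.002
```

```bash
python3 -c "
from h import *
d=grab('wrist','w2')
go([.5126,-.2934,.29],-74.6)"
```

```text
pos [ 0.4865 -0.2856  0.2886] az -74.14 F [ 0.07 -0.01 -0.15] w 1.0 t 3.33
shift [-0.0014  0.023   0.0147] turn 0.0081
```

View pics/w2.png

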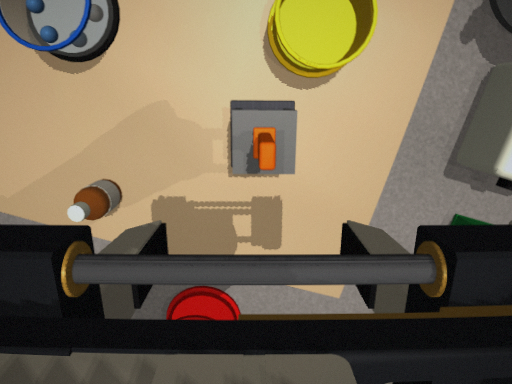

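```bash
python3 -c "
from h import *
d=load('w2');crop(d,'w2c',220,92,310,182,6)"
```

```text
(no output)
```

View pics/w2c.png

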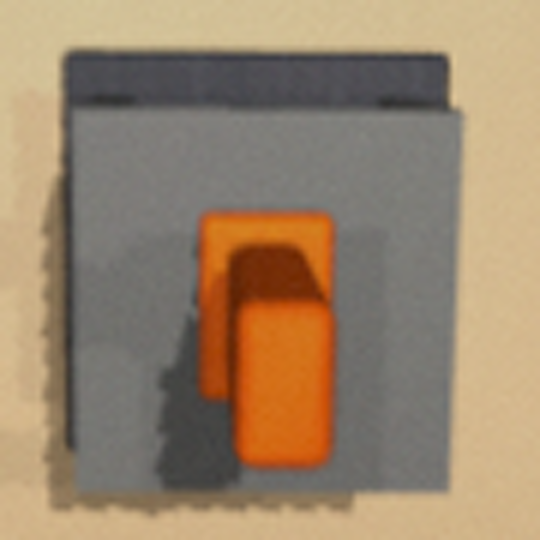

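Run:
```python
from h import *
np.set_printoptions(precision=4,suppress=True)
d=load('w2')
c=lambda x,y:((x+.5)/6-.5+220,(y+.5)/6-.5+92)
def q(pts,z):
    P=np.array([onz(d,*c(*p),z) for p in pts]);print(P.mean(0),np.linalg.norm(P-np.roll(P,1,0),axis=1))
    e=P[0]-P[3]+P[1]-P[2];print(np.degrees(np.arctan2(e[1],e[0])))
    e=P[1]-P[0]+P[2]-P[3];print(np.degrees(np.arctan2(e[1],e[0])))
q([(72,108),(462,110),(448,490),(77,490)],.09)
q([(237,300),(333,300),(329,466),(237,466)],.18)
q([(200,212),(334,212),(334,400),(200,400)],.096)
```

```text
[ 0.5156 -0.2907  0.09  ] [0.0697 0.0695 0.0694 0.0694]
15.401061134760385
-74.47438939545425
[ 0.5159 -0.2906  0.18  ] [0.0231 0.0131 0.0231 0.0128]
15.549910051891072
-74.33140492432649
[ 0.5158 -0.2908  0.096 ] [0.0337 0.0238 0.0338 0.0243]
16.099908038936935
-74.33087286017846
```

```bash
python3 -c "
from h import *
go([.5145,-.292,.126],-74.45)"
```

```text
pos [ 0.4865 -0.2856  0.2886] az -74.14 F [ 0.07 -0.01 -0.15] w 1.0 t 3.33
shift [0.1626 0.0252 0.0139] turn 0.0055
```

Call:
{"fn": "move_arm", "kwargs": {
  "steps": "0 0.013 0.007 0.0055 0;0 0.025 0.014 0.0055 0;0.03 0.025 0.014 0.0055 0;0.06 0.025 0.014 0.0055 0;0.09 0.025 0.014 0.0055 0;0.12 0.025 0.014 0.0055 0;0.145 0.025 0.014 0.0055 0;0.162 0.025 0.014 0.0055 0;0.162 0.025 0.014 0.0055 0;0.162 0.025 0.014 0.0055 0"
}}

```text
clock: 4.17
position: [0.5153, -0.2896, 0.1264]
ee_rot: [1.004, 1.329, -1.004]
force: [0.1, 0.3, 1.1]
width: 0.999
```

```bash
python3 -c "
from h import *
d=grab('wrist','w3')
go([.5145,-.292,.126],-74.45)"
```

```text
pos [ 0.5158 -0.2905  0.1275] az -74.26 F [0.39 0.59 1.34] w 1.001 t 4.22
shift [ 0.0015 -0.0016  0.0011] turn 0.0032
```

View pics/w3.png

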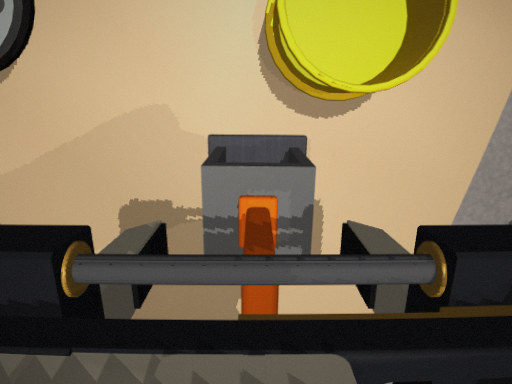

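Call:
{"fn": "move_arm", "kwargs": {
  "steps": "0.0015 -0.001 0.002 0.003 0;0.0015 -0.001 0.002 0.003 120;0.0015 -0.001 0.002 0.003 200;0.0015 -0.001 0.002 0.003 240;0.0015 -0.001 0.002 0.003 240;0.0015 -0.001 0.002 0.003 240;0.0015 -0.001 0.002 0.003 240;0.0015 -0.001 0.002 0.003 240",
  "squeeze": 6
}}

```text
clock: 4.88
position: [0.5145, -0.2938, 0.1254]
ee_rot: [1.009, 1.325, -1.009]
force: [0.0, -0.2, 0.7]
width: 0.54
```

```bash
python3 -c "
from h import *
d=grab('wrist','w4')
go([.5145,-.292,.126],-74.45)"
```

```text
pos [ 0.5145 -0.2937  0.1253] az -74.57 F [ 0.19 -0.1  -0.12] w 0.497 t 4.93
shift [-0.0007  0.0005 -0.0017] turn -0.0022
```

View pics/w4.png

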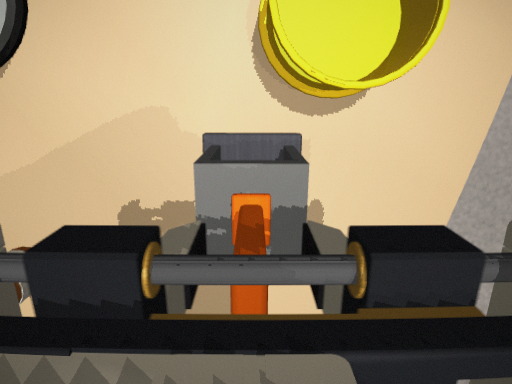

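Call:
{"fn": "move_arm", "kwargs": {
  "steps": "0 0 -0.0012 0 240;0 0 -0.0012 0 240;0 0 -0.0012 0 240;0 0 -0.0012 0 240;0 0 -0.0012 0 240;0 0 -0.0012 0 240;0 0 -0.0012 0 240;0 0 -0.0012 0 240"
}}

```text
clock: 5.6
position: [0.5141, -0.2926, 0.1253]
ee_rot: [1.009, 1.325, -1.009]
force: [-0.6, 0.3, -0.3]
width: 0.155
```

```bash
python3 -c "
from h import *
d=grab('wrist','w5')
go([.5145,-.292,.126],-74.45)"
```

```text
pos [ 0.5141 -0.2926  0.1253] az -74.58 F [ 0.28  0.33 -0.4 ] w 0.153 t 5.65
shift [-0.0007  0.0005 -0.0005] turn -0.0022
```

View pics/w5.png

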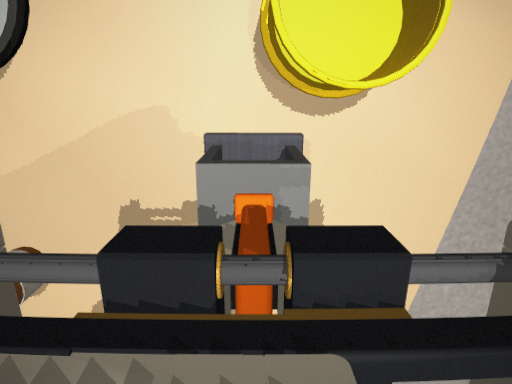

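Call:
{"fn": "move_arm", "kwargs": {
  "steps": "0 0 0 0 240;0 0 0 0 240;0 0 0 0 240;-0.01 0 0 0 240;-0.03 0 0 0 240;-0.055 0 0 0 240;-0.08 0 0 0 240;-0.1 0 0 0 240;-0.115 0 0 0 240;-0.115 0 0 0 240",
  "squeeze": 35
}}

```text
clock: 6.48
position: [0.5153, -0.294, 0.2443]
ee_rot: [1.009, 1.319, -1.007]
force: [0.2, 0.4, -0.9]
width: 0.155
```

```bash
python3 -c "
from h import *
d=grab('wrist','w6');grab('scene','s6');d=grab('top','t6')
go([.5985,-.022,.24],-74.45)"
```

```text
pos [ 0.5139 -0.2923  0.24  ] az -74.57 F [ 0.04 -0.7  -1.83] w 0.154 t 6.63
shift [ 1.000e-04  1.535e-01 -2.381e-01] turn -0.0021
```

View pics/w6.png

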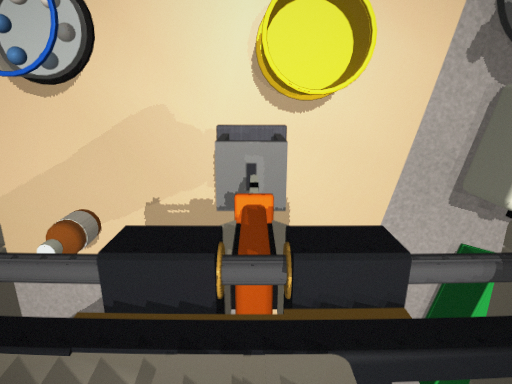

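View pics/s6.png

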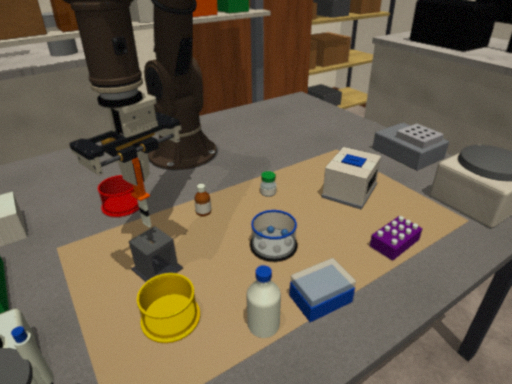

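```bash
python3 -c "
from h import *
go([.5992,-.021,.24],-74.55)"
```

```text
pos [ 0.5139 -0.2923  0.24  ] az -74.57 F [ 0.04 -0.7  -1.83] w 0.154 t 6.63
shift [ 1.000e-04  1.544e-01 -2.388e-01] turn -0.0003
```

Call:
{"fn": "move_arm", "kwargs": {
  "steps": "0 0.01 -0.015 0 240;0 0.03 -0.045 0 240;0 0.05 -0.08 0 240;0 0.073 -0.115 0 240;0 0.095 -0.15 0 240;0 0.12 -0.185 0 240;0 0.14 -0.217 0 240;0 0.15 -0.232 0 240;0 0.154 -0.239 0 240;0 0.154 -0.239 0 240"
}}

```text
clock: 7.47
position: [0.5989, -0.0187, 0.2389]
ee_rot: [1.005, 1.328, -1.007]
force: [-0.0, -0.3, -1.2]
width: 0.153
```

Call:
{"fn": "move_arm", "kwargs": {
  "steps": "0 0 0 0 240;0 0 0 0 240;0 0 0 0 240"
}}

```text
clock: 7.72
position: [0.5985, -0.0236, 0.2404]
ee_rot: [1.011, 1.323, -1.011]
force: [-0.5, -0.2, -0.8]
width: 0.147
```

```bash
python3 -c "
from h import *
go([.5992,-.021,.1273],-74.55)
d=grab('wrist','w7');d=grab('top','t7');crop(d,'t7c',226,110,306,190,6);d=grab('scene','s7');crop(d,'s7c',210,160,330,270,5)"
```

```text
pos [ 0.5985 -0.0236  0.2404] az -74.77 F [-0.47 -0.22 -0.79] w 0.147 t 7.72
shift [ 0.1131  0.0014 -0.0023] turn -0.0038
```

View pics/w7.png

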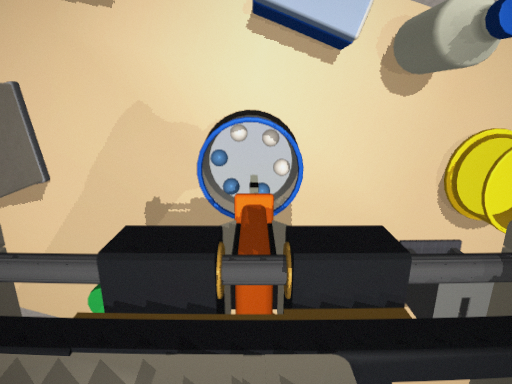

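View pics/s7c.png

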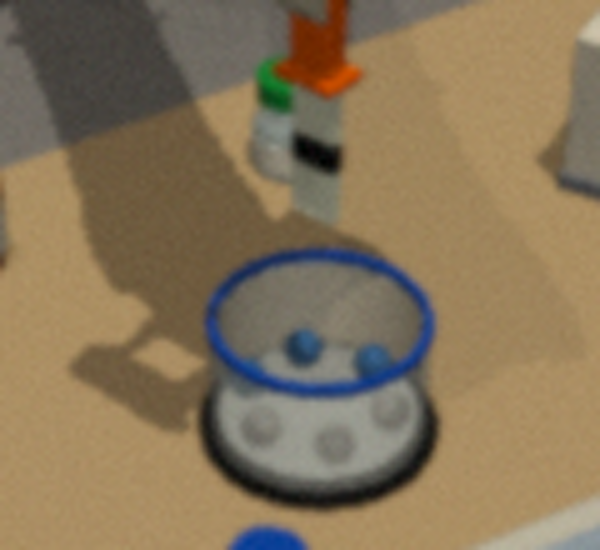

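Run:
```python
from h import *
d=load('w7')
from scipy.optimize import least_squares
im=d['img'].astype(int);m=(im[...,0]>120)&(im[...,2]<70)&(im[...,0]-im[...,1]>50)
v,u=np.nonzero(m);k=(u>190)&(u<310)&(v>105)&(v<215);P=np.array([onz(d,a,b,.072) for a,b in zip(u[k],v[k])])
c,r=cv2.minEnclosingCircle(P[:,:2].astype(np.float32));print(k.sum(),c,r)
s=least_squares(lambda p:np.hypot(P[:,0]-p[0],P[:,1]-p[1])-p[2],[.6,-.02,.053],loss='soft_l1',f_scale=.001);print(s.x)
```

```text
1160 (0.6005237102508545, -0.01844947785139084) 0.05446989834308624
[ 0.60038386 -0.01860831  0.05202063]
```

Call:
{"fn": "move_arm", "kwargs": {
  "steps": "0 0.0014 -0.0025 0.004 240;0.02 0.0014 -0.0025 0.004 240;0.04 0.0014 -0.0025 0.004 240;0.06 0.0014 -0.0025 0.004 240;0.075 0.0014 -0.0025 0.004 240;0.09 0.0014 -0.0025 0.004 240;0.1 0.0014 -0.0025 0.004 240;0.108 0.0014 -0.0025 0.004 240;0.112 0.0014 -0.0025 0.004 240;0.112 0.0014 -0.0025 0.004 240"
}}

```text
clock: 8.7
position: [0.5995, -0.0184, 0.1278]
ee_rot: [1.011, 1.324, -1.012]
force: [0.2, 0.4, -0.7]
width: 0.153
```

```bash
python3 -c "
from h import *
d=grab('scene','s8');crop(d,'s8c',210,160,330,270,5)
go([.599,-.0206,.1273],-74.55)"
```

```text
pos [ 0.5998 -0.0186  0.1285] az -74.81 F [ 0.28 -0.02 -0.66] w 0.15 t 8.75
shift [ 0.0012 -0.0013  0.0017] turn -0.0046
```

View pics/s8c.png

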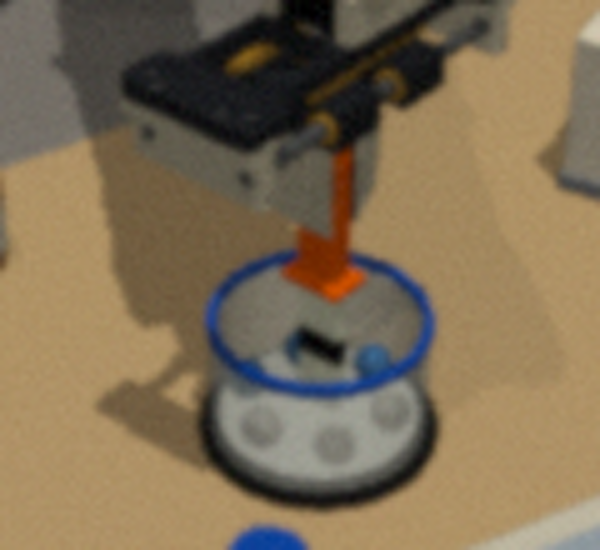

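Call:
{"fn": "move_arm", "kwargs": {
  "steps": "0.001 -0.001 0.010 0 240;0.001 -0.001 0.018 0 240;0.001 -0.001 0.025 0 240;0.001 0.005 0.025 0 240;0.001 0.011 0.023 0 240;0.001 0.016 0.019 0 240;0.001 0.020 0.014 0 240;0.001 0.022 0.008 0 240;0.001 0.023 0.002 0 240;0.001 0.022 -0.004 0 240"
}}

```text
clock: 9.58
position: [0.621, -0.0075, 0.1275]
ee_rot: [1.011, 1.322, -1.009]
force: [-0.1, -0.4, -0.5]
width: 0.149
```

```bash
python3 -c "
from h import *
d=grab('scene','s9');crop(d,'s9c',210,160,330,270,5);d=grab('wrist','w9');crop(d,'w9c',180,90,330,210,4)
go([.599,-.0206,.1273],-74.55)"
```

```text
pos [ 0.6202 -0.0071  0.1274] az -74.68 F [ 0.29  0.11 -0.94] w 0.152 t 9.68
shift [ 0.0001 -0.024   0.0074] turn -0.0023
```

View pics/s9c.png

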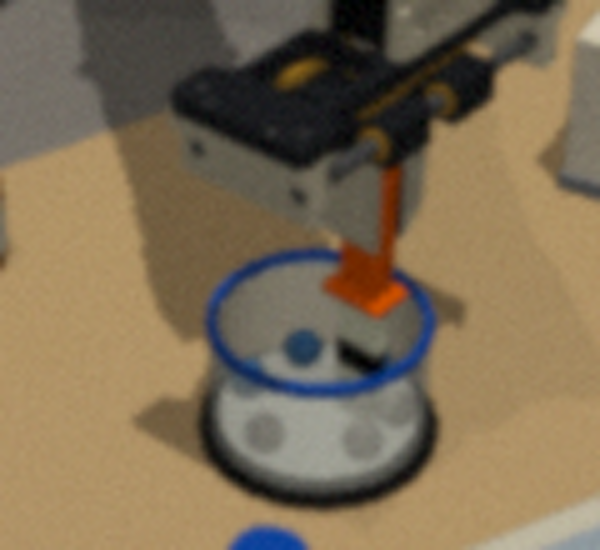

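View pics/w9c.png

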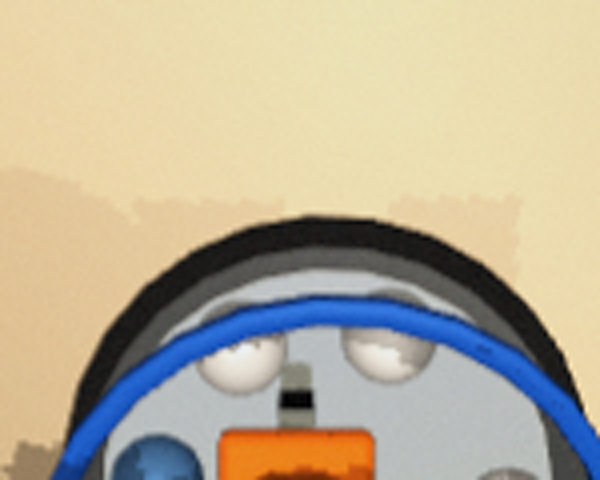

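Call:
{"fn": "move_arm", "kwargs": {
  "steps": "0 -0.003 -0.005 0 240;0 -0.006 -0.010 0 240;0 -0.011 -0.014 0 240;0 -0.017 -0.016 0 240;0 -0.023 -0.017 0 240;0 -0.030 -0.016 0 240;0 -0.035 -0.014 0 240;0 -0.040 -0.010 0 240;0 -0.044 -0.005 0 240;0 -0.047 0.001 0 240"
}}

```text
clock: 10.52
position: [0.575, -0.0231, 0.1277]
ee_rot: [1.012, 1.322, -1.011]
force: [0.4, -0.4, 0.5]
width: 0.151
```

```bash
python3 -c "
from h import *
d=grab('scene','s10');crop(d,'s10c',210,160,330,270,5)
go([.599,-.0206,.1273],-74.55)"
```

```text
pos [ 0.5737 -0.0247  0.1275] az -74.93 F [-0.48 -2.53 -1.06] w 0.149 t 10.57
shift [0.0002 0.0255 0.0026] turn -0.0066
```

View pics/s10c.png

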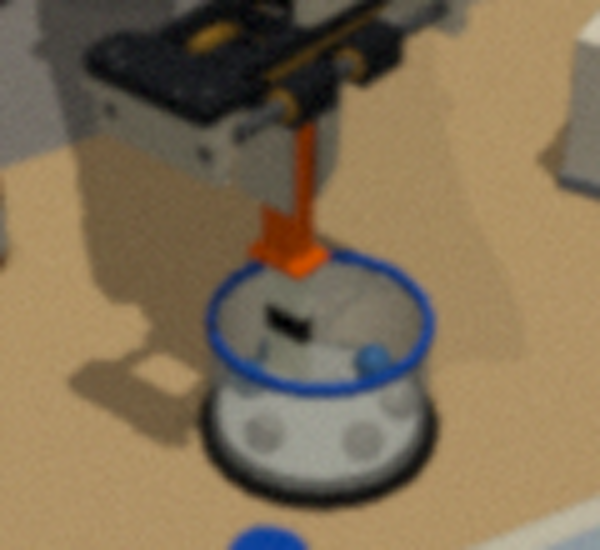

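Call:
{"fn": "move_arm", "kwargs": {
  "steps": "0 0 0.004 0 240;0 0.001 0.010 0 240;0 0.004 0.016 0 240;0 0.008 0.021 0 240;0 0.013 0.025 0 240;0 0.018 0.027 0 240;0 0.025 0.028 0 240;0 0.031 0.027 0 240;0 0.036 0.025 0 240;0 0.041 0.021 0 240"
}}

```text
clock: 11.4
position: [0.62, -0.0319, 0.1272]
ee_rot: [1.011, 1.323, -1.013]
force: [-4.1, -2.8, 0.1]
width: 0.151
```

```bash
python3 -c "
from h import *
d=grab('scene','s11');crop(d,'s11c',210,160,330,270,5)
go([.599,-.0206,.1273],-74.55)"
```

```text
pos [ 0.62   -0.0303  0.1269] az -74.74 F [-2.16 -1.02  0.46] w 0.154 t 11.45
shift [-0.0004 -0.0177 -0.0149] turn -0.0033
```

View pics/s11c.png

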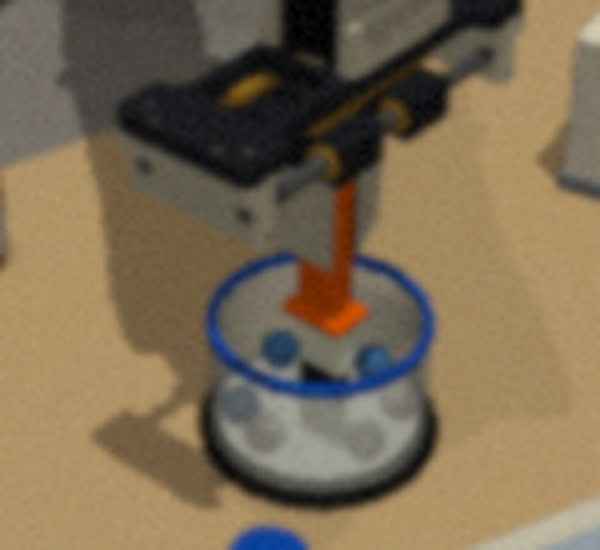

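Call:
{"fn": "move_arm", "kwargs": {
  "steps": "0 0.003 -0.004 0 240;0 0.006 -0.010 0 240;0 0.006 -0.016 0 240;0 0.006 -0.022 0 240;0 0.003 -0.028 0 240;0 0 -0.033 0 240;0 -0.005 -0.037 0 240;0 -0.011 -0.039 0 240;0 -0.018 -0.040 0 240;0 -0.024 -0.039 0 240"
}}

```text
clock: 12.28
position: [0.5857, 0.0001, 0.1274]
ee_rot: [1.012, 1.324, -1.011]
force: [0.5, 1.0, 0.1]
width: 0.154
```

```bash
python3 -c "
from h import *
d=grab('scene','s12');crop(d,'s12c',210,160,330,270,5)
go([.599,-.0206,.1273],-74.55)"
```

```text
pos [ 0.5847 -0.0011  0.1274] az -74.85 F [-1.86 -0.26 -0.49] w 0.152 t 12.33
shift [0.0001 0.0087 0.0226] turn -0.0052
```

View pics/s12c.png

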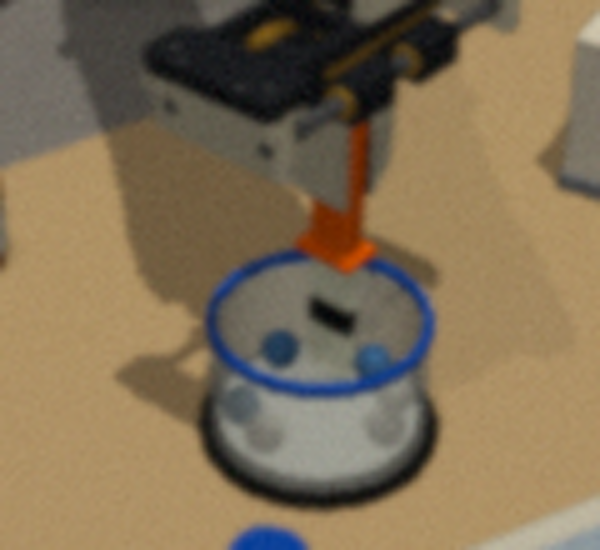

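Call:
{"fn": "move_arm", "kwargs": {
  "steps": "0 -0.004 0.002 0 240;0 -0.009 0.006 0 240;0 -0.013 0.011 0 240;0 -0.016 0.017 0 240;0 -0.016 0.023 0 240;0 -0.016 0.029 0 240;0 -0.013 0.035 0 240;0 -0.009 0.040 0 240;0 -0.004 0.044 0 240;0 0.001 0.046 0 240"
}}

```text
clock: 13.17
position: [0.6001, -0.0445, 0.127]
ee_rot: [1.012, 1.324, -1.012]
force: [0.8, 0.6, 0.1]
width: 0.151
```

```bash
python3 -c "
from h import *
d=grab('scene','s13');crop(d,'s13c',210,160,330,270,5)
go([.599,-.0206,.1273],-74.55)"
```

```text
pos [ 0.6011 -0.0447  0.1272] az -74.78 F [1.31 0.88 1.41] w 0.152 t 13.22
shift [-0.0001  0.0043 -0.0238] turn -0.004
```

View pics/s13c.png

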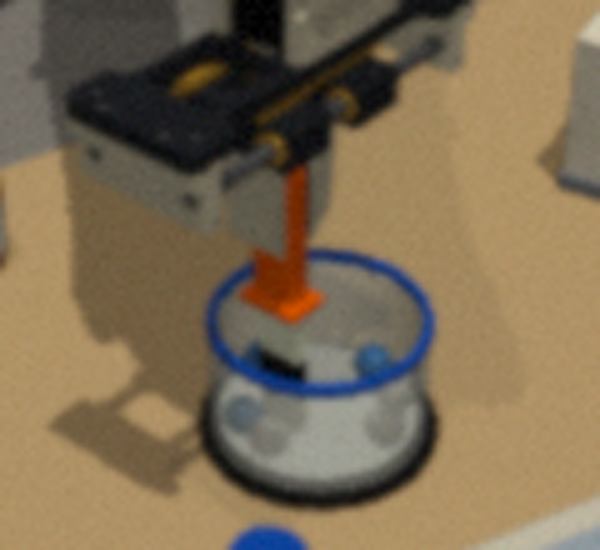

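Call:
{"fn": "move_arm", "kwargs": {
  "steps": "0 0.006 0 0 240;0 0.012 0 0 240;0 0.018 -0.003 0 240;0 0.023 -0.006 0 240;0 0.026 -0.011 0 240;0 0.029 -0.017 0 240;0 0.030 -0.023 0 240;0 0.029 -0.030 0 240;0 0.026 -0.035 0 240;0 0.023 -0.040 0 240"
}}

```text
clock: 14.05
position: [0.6106, -0.0008, 0.1274]
ee_rot: [1.01, 1.321, -1.013]
force: [0.6, -9.4, -0.7]
width: 0.151
```

```bash
python3 -c "
from h import *
d=grab('scene','s14');crop(d,'s14c',210,160,330,270,5)
go([.599,-.0206,.1273],-74.55)"
```

```text
pos [ 0.6097 -0.001   0.1274] az -74.84 F [-1.34 -6.5  -1.01] w 0.152 t 14.1
shift [ 0.0001 -0.0155  0.0161] turn -0.005
```

View pics/s14c.png

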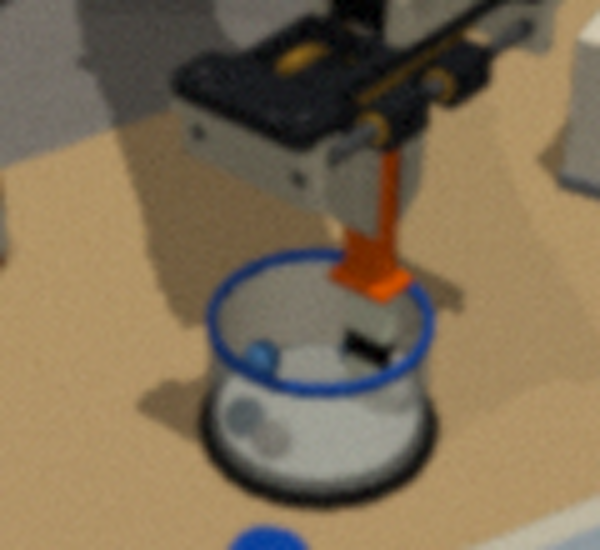

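Call:
{"fn": "move_arm", "kwargs": {
  "steps": "0 -0.005 -0.003 0 240;0 -0.010 -0.005 0 240;0 -0.017 -0.006 0 240;0 -0.023 -0.005 0 240;0 -0.029 -0.003 0 240;0 -0.033 0 0 240;0 -0.037 0.005 0 240;0 -0.040 0.010 0 240;0 -0.040 0.016 0 240;0 -0.040 0.023 0 240"
}}

```text
clock: 14.93
position: [0.5791, -0.033, 0.1275]
ee_rot: [1.012, 1.323, -1.011]
force: [1.6, 0.1, -1.0]
width: 0.15
```

```bash
python3 -c "
from h import *
d=grab('scene','s15');crop(d,'s15c',210,160,330,270,5)
go([.599,-.0206,.1273],-74.55)"
```

```text
pos [ 0.5797 -0.0349  0.1278] az -74.89 F [ 1.26  0.17 -0.23] w 0.153 t 14.98
shift [ 0.0005  0.0224 -0.0087] turn -0.006
```

View pics/s15c.png

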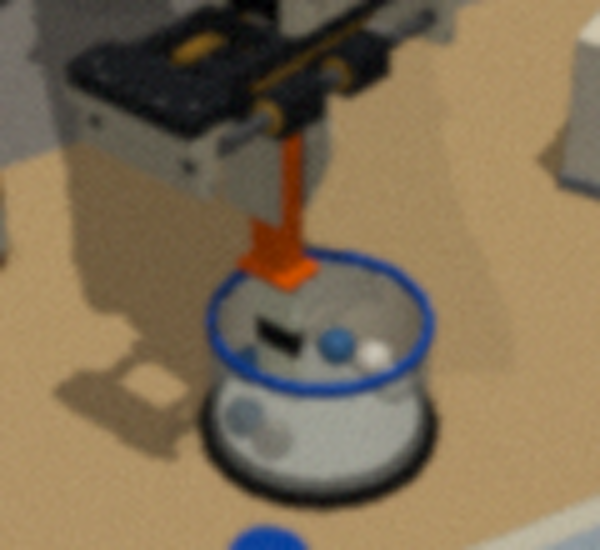

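Call:
{"fn": "move_arm", "kwargs": {
  "steps": "0 0.002 0.004 0 240;0 0.006 0.009 0 240;0 0.011 0.013 0 240;0 0.016 0.015 0 240;0 0.022 0.015 0 240;0 0.029 0.015 0 240;0 0.034 0.013 0 240;0 0.039 0.009 0 240;0 0.043 0.005 0 240;0 0.045 -0.001 0 240"
}}

```text
clock: 15.82
position: [0.6223, -0.019, 0.1272]
ee_rot: [1.011, 1.323, -1.011]
force: [-0.7, -0.2, -0.4]
width: 0.153
```

```bash
python3 -c "
from h import *
d=grab('scene','s16');crop(d,'s16c',210,160,330,270,5)
go([.599,-.0206,.1273],-74.55)"
```

```text
pos [ 0.6221 -0.0171  0.127 ] az -74.69 F [-0.17  0.73  0.02] w 0.147 t 15.87
shift [-0.0003 -0.0232 -0.0027] turn -0.0024
```

View pics/s16c.png

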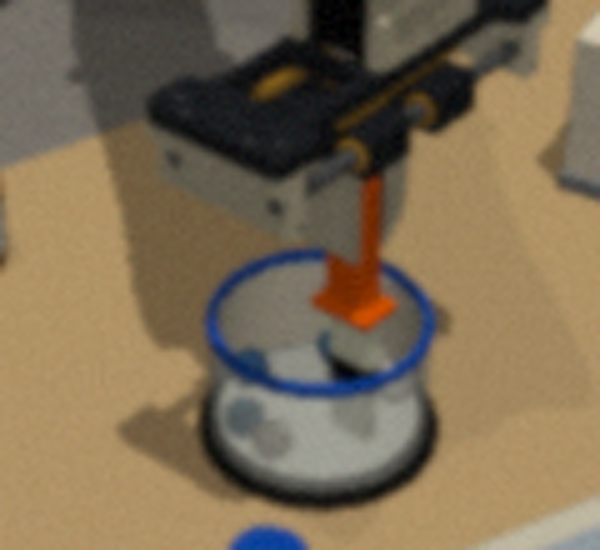

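Call:
{"fn": "move_arm", "kwargs": {
  "steps": "0 -0.008 0 0 240;0 -0.016 0 0 240;0 -0.02 0 0 240;-0.01 -0.02 0 0 240;-0.03 -0.02 0 0 240;-0.055 -0.02 0 0 240;-0.08 -0.02 0 0 240;-0.105 -0.02 0 0 240;-0.13 -0.02 0 0 240;-0.14 -0.02 0 0 240"
}}

```text
clock: 16.7
position: [0.6036, -0.026, 0.2716]
ee_rot: [1.015, 1.319, -1.009]
force: [0.4, -0.5, 0.4]
width: 0.151
```

```bash
python3 -c "
from h import *
d=grab('scene','s17');crop(d,'s17c',180,110,340,270,3.7)
d=grab('wrist','w17');crop(d,'w17c',180,90,340,210,4)
go([.5297,.3148,.265],-64.97)"
```

```text
pos [ 0.6035 -0.0256  0.2697] az -74.83 F [ 0.17  0.01 -1.26] w 0.152 t 16.8
shift [ 0.0046  0.0179 -0.3479] turn -0.1721
```

View pics/s17c.png

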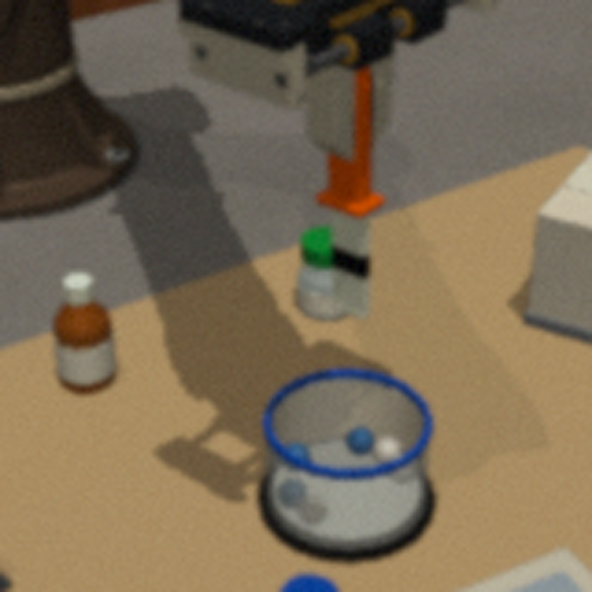

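View pics/w17c.png

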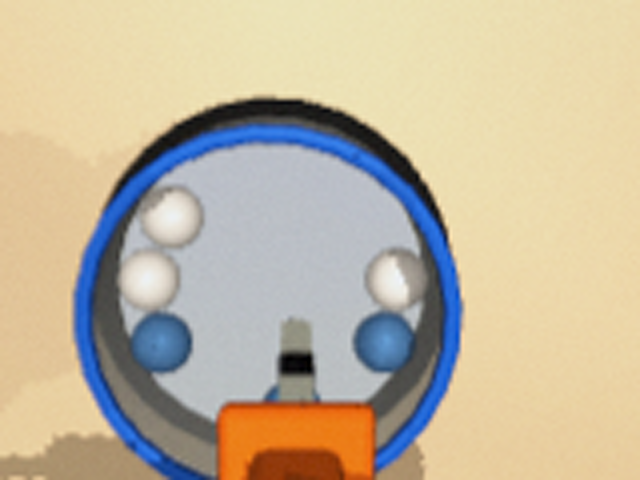

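Run:
```python
from h import *
a=load('w7');b=load('w17')
A=[(239,133,'w'),(271,138,'w'),(282,168,'w'),(219,158,'b'),(232,186,'b'),(263,190,'b')]
B=[(223,144,'w'),(217.5,160,'w'),(279,160,'w'),(220,175.5,'b'),(276,175.5,'b'),(253,188,'b')]
PA=[onz(a,u,v,.022)[:2]-[.6,-.0187] for u,v,_ in A];PB=[onz(b,u,v,.022)[:2]-[.6,-.0187] for u,v,_ in B]
for c in'wb':
    X=np.array([p for p,q in zip(PA,A) if q[2]==c]);Y=np.array([p for p,q in zip(PB,B) if q[2]==c])
    print(c,np.round(X*1000),np.round(Y*1000));print(np.round(1000*np.linalg.norm(X[:,None]-Y[None],axis=2),0))
```

```text
w [[ 29.  21.]
 [ 33. -16.]
 [  3. -38.]] [[ 15.  36.]
 [ -7.  37.]
 [ 13. -38.]]
[[21. 40. 61.]
 [55. 67. 30.]
 [74. 76. 10.]]
b [[ -5.  37.]
 [-34.  14.]
 [-29. -24.]] [[-26.  30.]
 [ -7. -40.]
 [-31. -16.]]
[[22. 76. 58.]
 [18. 60. 29.]
 [53. 27.  8.]]
```

Run:
```python
from h import *
L=[cv2.resize(load(t)['img'][165:225,222:287],None,fx=6,fy=6,interpolation=cv2.INTER_CUBIC) for t in('w7','w17')]
cv2.imwrite('pics/cmp.png',np.hstack(L))
```

```text
(no output)
```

View pics/cmp.png

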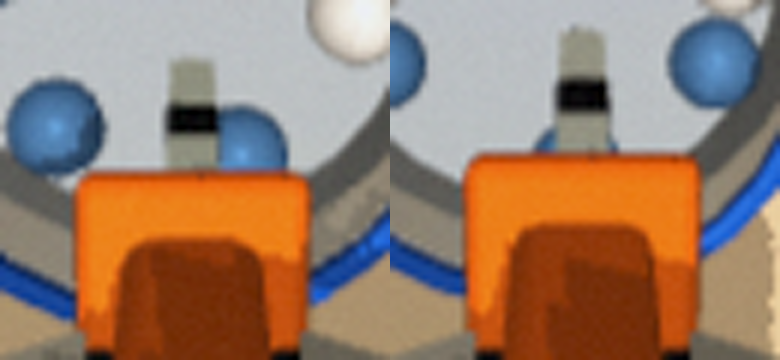

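```bash
cat >> h.py <<'E'
from scipy.optimize import least_squares
def padpts(d,s_pos,az,oy,oz,oh,tilt):
    """oy,oz: grip offset from TCP in tool y,z ; oh: tip height below TCP ; tilt rad (tip to +y)"""
    a=np.radians(az);ty=np.array([-np.sin(a),np.cos(a),0]);tz=np.array([np.cos(a),np.sin(a),0]);up=np.array([0,0,1.])
    ax=-np.sin(tilt)*ty+np.cos(tilt)*up; px=np.cos(tilt)*ty+np.sin(tilt)*up
    g=np.array(s_pos)+oy*ty+oz*tz+(130e-3-oh)*up; tip=g-.13*ax
    P=lambda x,y,z:proj(d,tip+x*px+y*tz+z*ax)
    nose=[P(.012*np.sin(t),0,.012-.012*np.cos(t)) for t in np.linspace(0,1.57,60)]
    vt=min(p[1] for p in nose)
    return tip,ax,dict(tip=(P(0,0,0)[0],vt),bandlo=P(.012,0,.03),bandhi=P(.012,0,.045),flange=P(.017,0,.081),flange_lo=P(.017,0,.075))
E
python3 - <<'E'
from h import *
np.set_printoptions(precision=2,suppress=True)
for t,pos,az in(('w7',[.5985,-.0236,.2404],-74.77),('w17',[.6035,-.0256,.2697],-74.83)):
    d=load(t)
    for tilt in(0,1.9):
        tip,ax,q=padpts(d,pos,az,0,0,.1103,np.radians(tilt));print(t,tilt,{k:np.round(v,1) for k,v in q.items()})
E
```

```text
w7 0 {'tip': array([254. , 177.7]), 'bandlo': array([254. , 183.7]), 'bandhi': array([254. , 188.9]), 'flange': array([254. , 196.7]), 'flange_lo': array([254. , 193.9])}
w7 1.9 {'tip': array([254. , 173.1]), 'bandlo': array([254. , 179.6]), 'bandhi': array([254. , 185.2]), 'flange': array([254. , 194.4]), 'flange_lo': array([254. , 191.4])}
w17 0 {'tip': array([253.2, 178.4]), 'bandlo': array([253.2, 184.1]), 'bandhi': array([253.1, 189.2]), 'flange': array([253. , 196.6]), 'flange_lo': array([253., 194.])}
w17 1.9 {'tip': array([253.2, 173.8]), 'bandlo': array([253.2, 180.1]), 'bandhi': array([253.1, 185.6]), 'flange': array([253. , 194.4]), 'flange_lo': array([253. , 191.4])}
```

```bash
python3 -c "
from h import *
go([.5254,.3128,.265],-64.97)"
```

```text
pos [ 0.6035 -0.0256  0.2697] az -74.83 F [ 0.17  0.01 -1.26] w 0.152 t 16.8
shift [ 0.0046  0.0132 -0.347 ] turn -0.1721
```

Call:
{"fn": "move_arm", "kwargs": {
  "steps": "0 0.001 -0.015 -0.01 240;0 0.002 -0.04 -0.03 240;0 0.003 -0.075 -0.05 240;0 0.005 -0.11 -0.07 240;0 0.007 -0.15 -0.09 240;0 0.008 -0.19 -0.11 240;0 0.01 -0.23 -0.13 240;0 0.011 -0.27 -0.15 240;0 0.012 -0.305 -0.165 240;0 0.013 -0.33 -0.172 240"
}}

```text
clock: 17.63
position: [0.526, 0.3008, 0.2654]
ee_rot: [0.877, 1.389, -0.879]
force: [0.2, 0.2, -1.5]
width: 0.154
```

Call:
{"fn": "move_arm", "kwargs": {
  "steps": "0 0 -0.01 0 240;0 0 -0.017 0 240;0.005 0 -0.017 0 240;0.005 0 -0.017 0 240;0.005 0 -0.017 0 240;0.005 0 -0.017 0 240"
}}

```text
clock: 18.13
position: [0.522, 0.3104, 0.2624]
ee_rot: [0.883, 1.384, -0.884]
force: [0.5, 0.0, 0.6]
width: 0.152
```

```bash
python3 -c "
from h import *
d=grab('wrist','w18');crop(d,'w18c',195,120,315,220,5)
go([.5254,.3128,.240],-64.97)"
```

```text
pos [0.522  0.3107 0.2625] az -65.09 F [-0.66  1.02 -0.93] w 0.15 t 18.18
shift [ 0.0225  0.004  -0.0004] turn -0.0021
```

View pics/w18c.png

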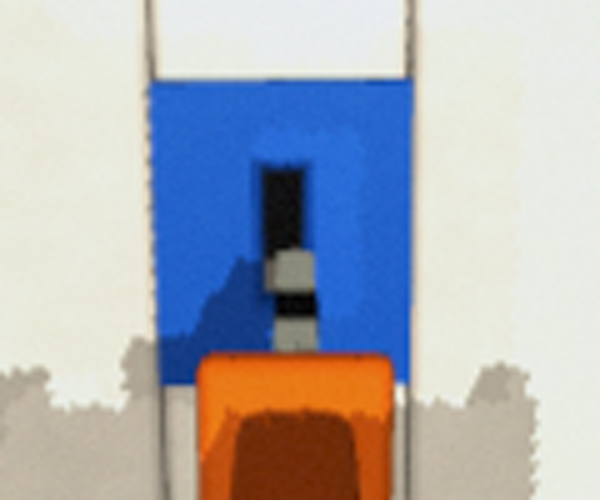

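```bash
cat >> h.py <<'E'
def relfit(d,pos,az,tipv,lo,hi,fl,ub,corners,slotu=None):
    r=lambda p:np.array([(lambda q:[q['tip'][1]-tipv,q['bandlo'][1]-lo,q['bandhi'][1]-hi,q['flange_lo'][1]-fl,q['bandlo'][0]-ub])(padpts(d,pos,az,p[0],p[1],.1103,p[2])[2])]).ravel()
    s=least_squares(r,[0,0,0.03],x_scale=[.01,.01,.01]);tip,ax,q=padpts(d,pos,az,s.x[0],s.x[1],.1103,s.x[2])
    print('oy,oz mm',s.x[:2]*1000,'tilt',np.degrees(s.x[2]),'res',np.round(s.fun,1))
    a=np.radians(az);ty=np.array([-np.sin(a),np.cos(a),0]);tz=np.array([np.cos(a),np.sin(a),0])
    P=np.array([onz(d,*c,.11) for c in corners]);c=P.mean(0);print('plate',c,'sizes',np.linalg.norm(P-np.roll(P,1,0),axis=1))
    e=P[0]-P[3]+P[1]-P[2];print('yaw',np.degrees(np.arctan2(e[1],e[0])))
    print('tip->plate centre in tool y,z mm',1000*(c-tip)@ty,1000*(c-tip)@tz,'tipz',tip[2])
E
python3 - <<'E'
from h import *
d=load('w18');k=lambda x,y:((x+.5)/5-.5+195,(y+.5)/5-.5+120)
relfit(d,[.522,.3107,.2625],-65.09,169.5,178.3,183.3,190.5,253.9,[k(150,79),k(412,79),k(407,384),k(158,384)])
o=onz(d,*k(282.5,230),.11)
a=np.radians(-65.09);tz=np.array([np.cos(a),np.sin(a),0]);print('slot z rel TCP mm',1000*(o-[.522,.3107,.11])@tz)
d=load('w7');relfit(d,[.5985,-.0236,.2404],-74.77,175,182.3,187.3,193.7,254,[k(150,79),k(412,79),k(407,384),k(158,384)])
E
```

```text
oy,oz mm [-1.03165564  0.6472401 ] tilt 3.5645058108996293 res [ 0.7 -1.   0.1  0.2  0. ]
plate [0.53060472 0.31716313 0.11      ] sizes [0.06031071 0.04965729 0.06029455 0.04956509]
yaw 25.009621198395696
tip->plate centre in tool y,z mm 3.4757233736124644 -2.8848477857310013 tipz 0.1524514934437132
slot z rel TCP mm -2.0873867817049536
oy,oz mm [-1.28343838  0.02199325] tilt 1.633456787465934 res [ 0.3 -0.5  0.2  0.  -0. ]
plate [ 0.61225775 -0.01703068  0.11      ] sizes [0.05605659 0.04614997 0.05604181 0.04606736]
yaw 15.35585078253781
tip->plate centre in tool y,z mm 12.57802933072151 -2.746507356255198 tipz 0.130152826760113
```

Call:
{"fn": "move_arm", "kwargs": {
  "steps": "0 0.002 -0.0015 0 240;0 0.0037 -0.0025 -0.001 240;0.01 0.0037 -0.0025 -0.001 240;0.02 0.0037 -0.0025 -0.001 240;0.028 0.0037 -0.0025 -0.001 240;0.033 0.0037 -0.0025 -0.001 240;0.033 0.0037 -0.0025 -0.001 240;0.033 0.0037 -0.0025 -0.001 240;0.033 0.0037 -0.0025 -0.001 240"
}}

```text
clock: 18.93
position: [0.5238, 0.3161, 0.2295]
ee_rot: [0.881, 1.385, -0.881]
force: [0.1, 0.3, -0.5]
width: 0.155
```

```bash
python3 -c "
from h import *
d=grab('wrist','w19');crop(d,'w19c',195,130,315,230,6);d=grab('scene','s19');crop(d,'s19c',310,120,400,200,7)
d=grab('top','t19')
go([.5254,.3128,.240],-64.97)"
```

```text
pos [0.5239 0.3162 0.2298] az -64.89 F [ 0.66  0.34 -0.76] w 0.154 t 19.08
shift [-0.0102 -0.0001  0.0037] turn 0.0014
```

View pics/w19c.png

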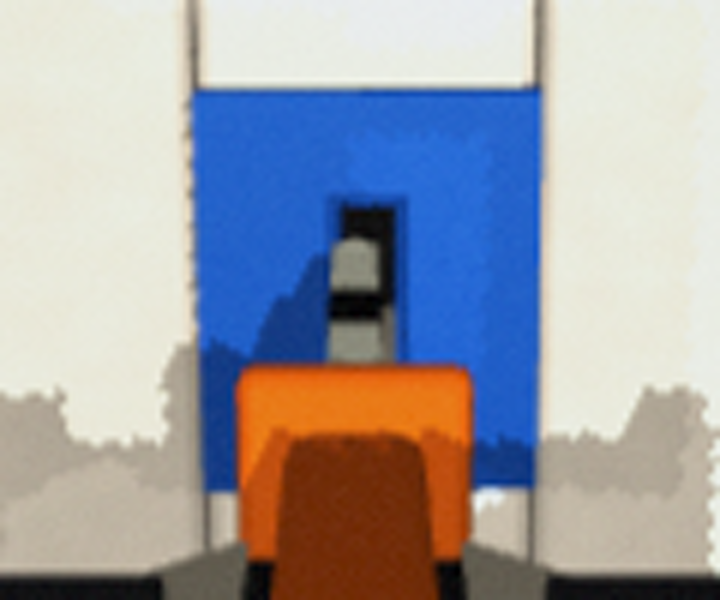

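View pics/s19c.png

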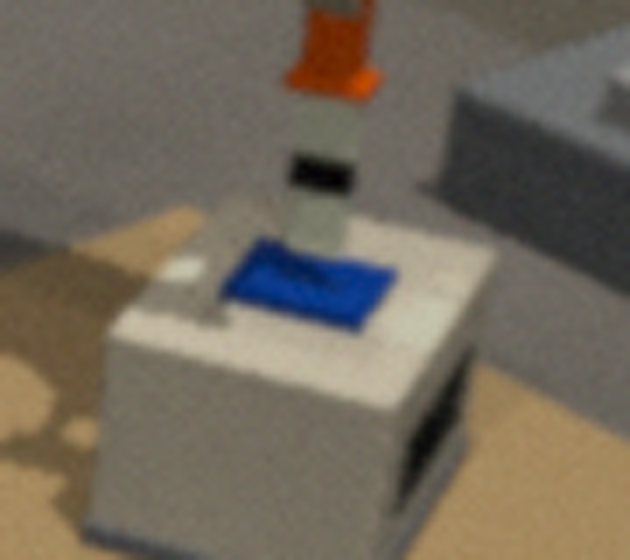

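Run:
```python
from h import *
d=load('w19');k=lambda x,y:((x+.5)/6-.5+195,(y+.5)/6-.5+130)
s=arm.observe();print(s['position'],s['clock'])
relfit(d,[.5239,.3162,.2298],-64.89,169.4,178.2,183.2,190.7,254.3,[k(193,89),k(541,89),k(535,489),k(202,489)])
for v in (198,):
  o=onz(d,*k(367.5,v),.11);a=np.radians(-64.89);tz=np.array([np.cos(a),np.sin(a),0]);print('slot z rel TCP mm',1000*(o-[.5239,.3162,.11])@tz, o)
```

```text
[0.52389552 0.31622778 0.22977728] 19.0833
oy,oz mm [-1.23120166  0.71389123] tilt 3.7764269674699347 res [ 0.6 -1.   0.2  0.2  0. ]
plate [0.53067472 0.31702985 0.11      ] sizes [0.06009171 0.04950152 0.06008891 0.0500337 ]
yaw 25.378260469380486
tip->plate centre in tool y,z mm -0.8444082383421101 1.4095849235502291 tipz 0.11978227540699565
slot z rel TCP mm 2.069340346453459 [0.54359692 0.32314559 0.11      ]
```

Call:
{"fn": "move_arm", "kwargs": {
  "steps": "0 0 0.0008 0 240;0 -0.0003 0.0015 0.001 240;0.003 -0.0003 0.0015 0.001 240;0.006 -0.0003 0.0015 0.001 240;0.006 -0.0003 0.0015 0.001 240;0.006 -0.0003 0.0015 0.001 240;0.006 -0.0003 0.0015 0.001 240;0.006 -0.0003 0.0015 0.001 240"
}}

```text
clock: 19.75
position: [0.5241, 0.3146, 0.2234]
ee_rot: [0.881, 1.385, -0.881]
force: [0.2, 0.1, -0.1]
width: 0.15
```

```bash
python3 -c "
from h import *
d=grab('wrist','w20');crop(d,'w20c',205,145,305,215,8)
go([.5254,.3128,.240],-64.97)"
```

```text
pos [0.524  0.3147 0.2234] az -64.94 F [-0.02  0.29 -0.88] w 0.149 t 19.8
shift [-0.0166  0.0004  0.0023] turn 0.0004
```

View pics/w20c.png

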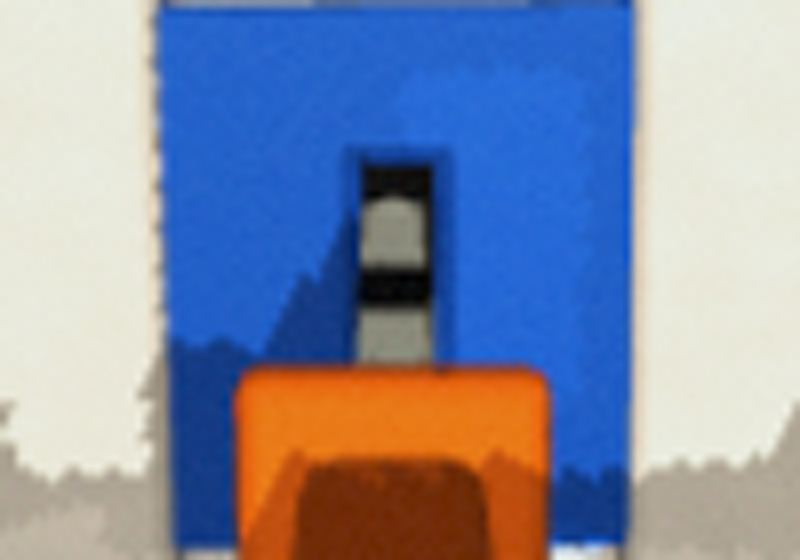

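Run:
```python
from h import *
d=load('w20');k=lambda x,y:((x+.5)/8-.5+205,(y+.5)/8-.5+145)
K=lambda y:k(0,y)[1]
relfit(d,[.524,.3147,.2234],-64.94,K(196),K(265),K(306),K(367),k(395,0)[0],[k(160,6),k(634,6),k(630,545),k(176,545)])
a=np.radians(-64.94);ty=np.array([-np.sin(a),np.cos(a),0]);
for y in(147,164):
  o=onz(d,*k(398,y),.11);print(o,1000*(o-[.524,.3147,.11])@ty)
```

```text
oy,oz mm [-1.10463293  0.43841726] tilt 3.914773723155979 res [ 0.5 -0.9  0.2  0.1 -0. ]
plate [0.53069096 0.31676785 0.11      ] sizes [0.05951351 0.04947932 0.05950981 0.05009736]
yaw 25.67895556500043
tip->plate centre in tool y,z mm -0.8338214373182956 0.5224587408884718 tipz 0.11340332797051222
[0.54400413 0.32323411 0.11      ] 21.73580161255286
[0.54234705 0.32245977 0.11      ] 19.9067317622741
```

Call:
{"fn": "move_arm", "kwargs": {
  "steps": "0 -0.0008 0.0003 0 240;0.002 -0.0008 0.0003 0 240;0.004 -0.0008 0.0003 0 240;0.006 -0.0007 0.0003 0 240;0.008 -0.0006 0.0003 0 240;0.01 -0.0005 0.0003 0 240;0.012 -0.0004 0.0003 0 240;0.013 -0.0004 0.0003 0 240;0.013 -0.0004 0.0003 0 240;0.013 -0.0004 0.0003 0 240"
}}

```text
clock: 20.63
position: [0.5241, 0.3144, 0.2103]
ee_rot: [0.882, 1.384, -0.881]
force: [3.6, 1.1, -1.8]
width: 0.153
```

```bash
python3 -c "
from h import *
d=grab('wrist','w21');crop(d,'w21c',205,145,305,215,8)
go([.5254,.3128,.240],-64.97);print(arm.observe()['ft_torque'])"
```

```text
pos [0.5241 0.3143 0.2103] az -64.95 F [ 3.81  1.44 -3.58] w 0.153 t 20.68
shift [-0.0297  0.0005  0.002 ] turn 0.0003
[ 4.95501424e-01 -1.05746660e+00 -7.01592234e-04]
```

View pics/w21c.png

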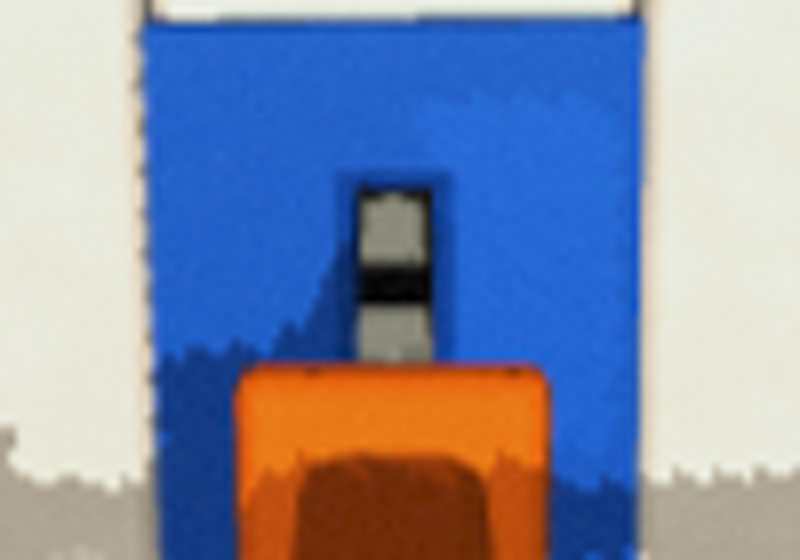

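Call:
{"fn": "move_arm", "kwargs": {
  "steps": "0 0.0004 0 0 240;0 0.0008 0 0 240;0 0.0008 0 0 240;0 0.0008 0 0 240;0 0.0008 0 0 240"
}}

```text
clock: 21.1
position: [0.5244, 0.3144, 0.2103]
ee_rot: [0.881, 1.385, -0.882]
force: [2.1, 0.1, -0.5]
width: 0.155
```

```bash
python3 -c "
from h import *
d=grab('wrist','w22');crop(d,'w22c',205,145,305,215,8)
go([.5254,.3128,.240],-64.97);print(arm.observe()['ft_torque'])"
```

```text
pos [0.5244 0.3145 0.2103] az -64.95 F [ 1.97  0.61 -0.95] w 0.149 t 21.15
shift [-0.0297  0.0002  0.0019] turn 0.0003
[ 0.18662315 -0.54487037  0.05472675]
```

View pics/w22c.png

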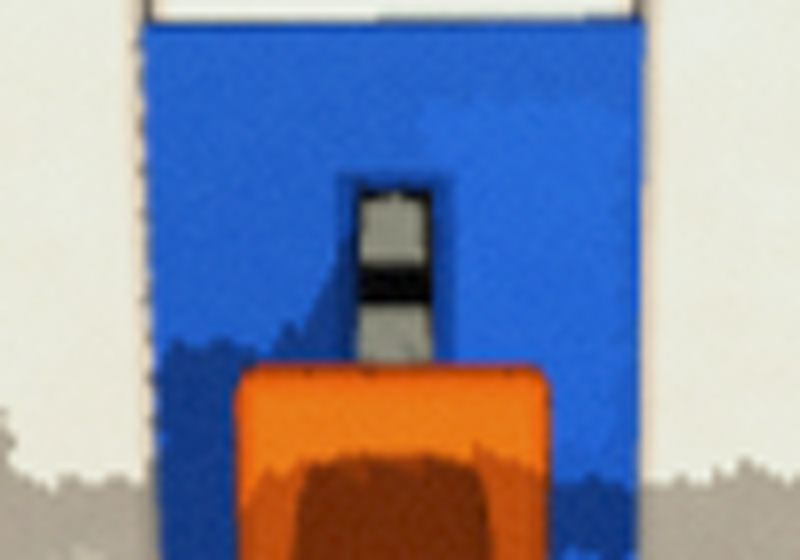

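Call:
{"fn": "move_arm", "kwargs": {
  "steps": "0 0.0005 0 0 240;0 0.0009 0 0 240;0.002 0.001 0 0 240;0.004 0.0011 0 0 240;0.006 0.0012 0 0 240;0.008 0.0013 0 0 240;0.01 0.0014 0 0 240;0.01 0.0014 0 0 240;0.01 0.0014 0 0 240"
}}

```text
clock: 21.9
position: [0.5257, 0.3151, 0.2001]
ee_rot: [0.881, 1.385, -0.882]
force: [-0.2, -1.5, -0.1]
width: 0.151
```

```bash
python3 -c "
from h import *
d=grab('wrist','w23');crop(d,'w23c',205,145,305,215,8)
go([.5254,.3128,.240],-64.97);print(arm.observe()['ft_torque'])"
```

```text
pos [0.5258 0.3151 0.2003] az -64.95 F [ 0.4   0.48 -0.61] w 0.151 t 21.95
shift [-0.0397 -0.0013  0.0019] turn 0.0004
[-0.05729469  0.14829953  0.01733803]
```

View pics/w23c.png

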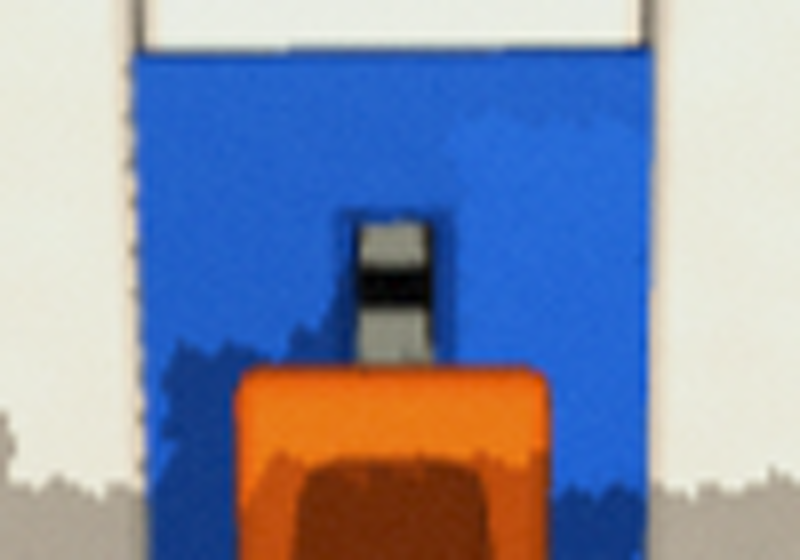

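Call:
{"fn": "move_arm", "kwargs": {
  "steps": "0.002 0.0001 0 0 240;0.004 0.0002 0 0 240;0.006 0.0003 0 0 240;0.008 0.0004 0 0 240;0.01 0.0005 0 0 240;0.012 0.0006 0 0 240;0.014 0.0007 0 0 240;0.016 0.0008 0 0 240;0.0175 0.0008 0 0 240;0.0175 0.0008 0 0 240"
}}

```text
clock: 22.78
position: [0.5263, 0.3154, 0.1825]
ee_rot: [0.881, 1.385, -0.882]
force: [1.0, -0.0, -0.7]
width: 0.153
```

Call:
{"fn": "move_arm", "kwargs": {
  "steps": "0 0 0 0 240;0 0 0 0 240;0 0 0 0 240;0 0 0 0 240"
}}

```text
clock: 23.12
position: [0.5266, 0.3155, 0.183]
ee_rot: [0.882, 1.385, -0.881]
force: [0.5, 0.6, -0.4]
width: 0.156
```

```bash
python3 -c "
from h import *
d=grab('wrist','w24');L=d['img'][150:220,205:305];d=grab('scene','s24');crop(d,'s24c',310,90,410,210,5)
cv2.imwrite('pics/w24c.png',cv2.resize(L,None,fx=8,fy=8,interpolation=2))
go([.5254,.3128,.240],-64.97);s=arm.observe();print(s['ft_torque'],s['dq'])"
```

```text
pos [0.5265 0.3155 0.1829] az -64.95 F [ 0.44 -0.06 -0.92] w 0.149 t 23.22
shift [-0.0571 -0.0022  0.0019] turn 0.0003
[-0.10797984  0.13187091  0.0316607 ] [ 0.0004826   0.0014501  -0.00128475  0.00099542 -0.00098262 -0.00063628
 -0.00058601]
```

View pics/w24c.png

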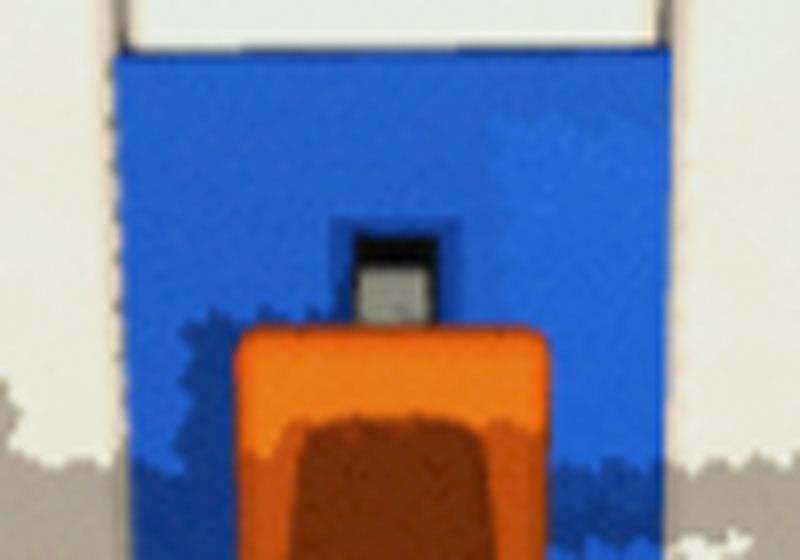

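View pics/s24c.png

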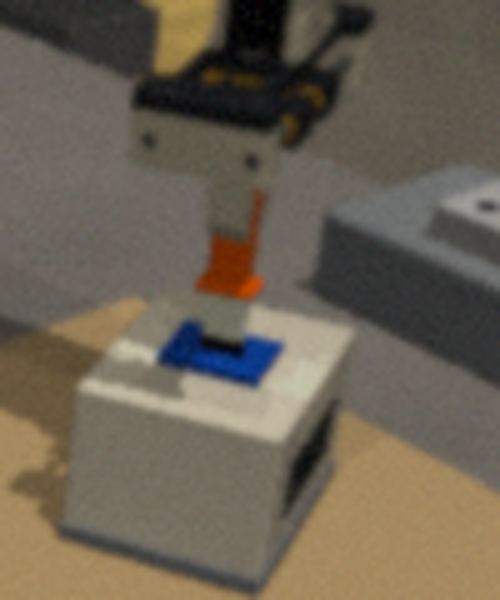

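```bash
python3 -c "
from h import *
d=grab('top','t25');crop(d,'t25c',80,60,440,270,2.2)
arm.sign_off();go([.5254,.3128,.240],-64.97)"
```

```text
the job is handed in; nothing more can be done
the job is handed in; nothing more can be done
```

View pics/t25c.png

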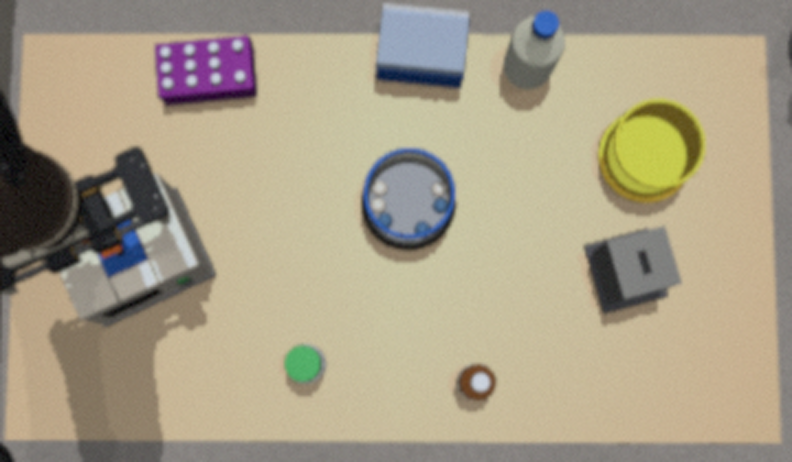

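I took the paddle from its holder, stirred the beads for a little over three rounds with the tip about 5 mm above the beaker floor, and put the blade through the reader slot. I handed the job in at about 23 s with the paddle still gripped; no verdict is reported.

- **Last checks:** The tip is about 37 mm below the slot's mouth, and the scene picture shows the black band at the mouth. Outside force is about 1 N and the arm is still.
- **Beads and bystanders:** The last top picture shows all six beads in the beaker. After the stir I measured at least four of them displaced by more than 10 mm. The jar, bottles, tip box and rack look to be where they were.
- **What disagreed:**
  - The stirring tipped the paddle about 2° in the grip, a change measured from the wrist pictures. The fit to the last pictures put the total tilt at nearly 4°, still inside the 7° limit.
  - The wrist and top cameras differed by 3–4 mm on the slot's position. I lined up by where the blade sat relative to the slot in the wrist picture.
  - The blade brushed one side of the slot at about 4 N, and I eased that off before going deeper.

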